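# Nest the bowl covers, load them and pull the hatch down with the hook pole

## Task

Stack all the steel bowl covers upside down on the cabinet's white loading tray, the first with its green knob in the blue ring and each further one cupped inside the one below. Then push the tray all the way into the cabinet by its blue tab, hook the orange pole into the hatch's ring and pull the hatch fully down with it, without your fingers or arm touching the hatch itself, and lay the pole back along the middle of its grey stand, its hook overhanging the blue edge. Leave the other things on the table where they are.

Things in the scene. Friction and masses are not known exactly. Their poses are not given: they have to be found in the camera images.
- cover0: a bowl cover (2 to 4 alike are present, 110 to 205 g): domed steel lid lying upside down, 110 mm across, 64 mm tall, green knob (36 mm across, 14 mm tall) underneath. Origin: centre of the knob's flat end, which it stands on; z points to the open rim (up). Inside floor 22 mm above the origin: the next cover's knob stands there, so nested covers lie 22 mm above one another
- cover1: a bowl cover, as cover0. The topmost 16 mm below the rim is an upright wall, outer radius 55 mm, 4 mm thick: pinch it from above at any point round the rim, one finger inside and one outside, tips up to 12 mm below the rim (13 mm below it a ledge juts inward)
- cover2: a bowl cover, as cover0. A knob standing in another cover has about 6 mm of play sideways
- cover3: a bowl cover, as cover0
- seat (a point): centre of the blue ring on the white loading tray (130 x 130 mm plate) of the clear cabinet, at the plate's top, 22 mm above the table: the lowest cover's knob stands here. The ring is 52 mm across inside, 8 mm high. Axes are the cabinet's: x points into the cabinet (the way the tray slides), z up. It moves with the tray
- tray_tab (a point): middle of the near face of the tray's upright blue tab (56 mm wide, 12 mm thick, top at 62 mm, this point 45 mm above the table), beside and in front of the plate; it moves with the tray. Push it along its x axis (the cabinet's x); the tray resists with about 2 N
- tray (a joint): how far the tray is in, m: 0 to 0.02 at the start (out), 0.235 at its end stop (fully in, the whole stack behind the hatch)
- ring (a point): centre of the level steel ring (44 mm across on the wire's middle line, wire 6.4 mm) in front of the hatch, 30 mm from its plane; axes as the cabinet's. 0.26 m above the table with the hatch fully up, 0.10 m fully down. The hatch (clear panel, green frame, 180 wide, 150 tall, lower edge 50 mm below the ring) runs between two posts 370 mm tall
- hatch (a joint): how far the hatch has been pulled down, m: 0 to 0.02 at the start (up), 0.16 at its lower stop (fully down). It stays where it is left; moving it takes about 2 to 4 N downwards
- pole: hook pole, 140 g: orange handle bar 110 mm long (x), 26 wide (y), 24 tall (z), then an 8 mm steel rod at the handle's mid-height to x = 160 mm, where it turns down for 30 mm. Origin: middle of the handle's underside; x points to the hook, z up. Grip the handle's middle from above. With the hook's tip lowered into the ring, the rod lies on the ring's near side and pushes it down
- hook_tip (a point): lowest point of the pole's hook, at (160, 0, -22) mm in the pole's frame
- rest: grey pole stand, fixed: a flat top 130 mm (x) by 140 mm (y), 50 mm above the table. Origin: centre of its underside, on the table. The pole's handle lies on the middle of the top, along x, its origin 50 mm above this one, with the hook hanging over the blue edge, which is the one towards +x
- sample_pot: small jar with yellow cap, 36 mm across, 55 mm tall; bystander, leave it where it is. Origin: centre of its underside
- jar: jar with white cap, 68 mm across, 90 mm tall; bystander, leave it where it is. Origin: centre of its underside
- beaker: glass beaker, 64 mm across, 90 mm tall; bystander, leave it where it is. Origin: centre of its underside
- reagent: bottle with red cap, 44 mm across, 100 mm tall; bystander, leave it where it is. Origin: centre of its underside
- mug: blue mug, 76 mm across, 85 mm tall; bystander, leave it where it is. Origin: centre of its underside
Things that resemble listed ones, but are neither listed nor needed, are in the scene too. Leave any purple look-alike of the cover2 alone.

How it is judged:
By the outcome, as a careful person would: the job done as asked, in the order asked, and still so for the second after the job is handed in, with the robot touching nothing.
Of cover0, cover1, cover2, cover3 only 2 to 4 are there at a start; the rules pass over those that are not, and their reading is None.
At some moment in a run one of pole may be knocked a few centimetres aside while the robot is not near it.
It also fails if it takes over 210 s, if anything falls off the work surface, if the arm or the gripper's body presses on something with over 40 N, if the wrist force passes 120 N, or if a joint passes its speed limit or range.

## Robot

A 6-joint arm with a two-finger parallel gripper is mounted at the origin on the work surface. World frame = base frame: x ahead of the robot, y to its left, z up, the work surface at z = 0. Lengths are in m, angles in rad, forces in N, time in s.
With the tool pointing down it reaches from about 0.3 to 0.875 m from the base axis. Payload 6.4 kg.
Tool frame: the origin (TCP) lies where the fingers leave the gripper's body, on its centre line; the fingertips stand 73 mm ahead of it and the grasp point (between the pads) lies 54 mm ahead of it (ctrl.pinch_z is the distance from the TCP to the grasp point, in m); z points along the fingers, y is the direction in which the jaws open and shut (so a half turn about z gives the same grasp; the last joint's range is limited). The gripper opens to 85 mm and grips with 20 to 120 N. Pads are 22 mm wide; open, the fingers measure 114 mm over their backs; the gripper's body (76 mm by 85 mm) begins 54 mm behind the grasp point. The pads swing forward as they close: fully open they stand 13 mm farther back than shut.
Start: joints at [-1.309, 0.181, 1.607, -0, 1.354, -0.206], TCP at [0.259, -0.513, 0.304] pointing down, gripper open.
Joint ranges: [-2.99, 2.99], [-0.89, 2.07], [0.3, 2.58], [-1.14, 4.28], [0, 2.63], [-3.12, 3.12]. Speed limits (rad/s): [2.57, 2.57, 3.01, 3.14, 3.14, 3.14].

## Interface

Orientations are given as a unit quaternion [w, x, y, z].
In Python, from bench import ctrl, camera, camera_model gives the robot as it stands.
- The arm moves only by the tool arm_command, never from a script. Its argument "series" is a list of rows, each a list of 7 numbers: the shift along the tool's x, y, z in m, then the turn, a rotation vector about the tool's x, y, z in degrees, then the finger opening in m, from 0 to 0.0854. In form: [[tx, ty, tz, rx, ry, rz, gripper], ...]. A call has exactly 5 rows; each row is the pose to reach, as a shift and turn from the pose commanded when the call began, along the tool's axes at that moment; what a row does not reach only later rows make up. A row lasts 1/10 s, in which the tool goes at most 50 mm and 8.59 degrees, less where a joint would pass 70% of its speed; a pose out of reach is approached as far as the arm can. A call with a gripper value outside its range is refused whole. The fingers move at their own pace and stop on an object; the grip force is fixed at half the most. Time passes only in rows, so rows that repeat a pose let the fingers close, or fill a call up. It gives the time, the measured TCP pose, the force and the opening at its end, in the units of the state.
- ctrl.get_obs(): the state, without advancing time (a new reading comes with each control period).
- camera(name): name is "scene" or "top"; returns (picture, depth): 420x560x3 uint8, red, green, blue; 420x560 float32, m along the optical axis (not along the pixel's ray), 0 where there is no reading.
- camera_model(name): a dict with "K" (3x3 intrinsics, pixels), "position" and "attitude" of the camera in the world. Camera axes: x right, y down, z forward; pixel columns grow to the right and rows downward; lengths in m; the calibration is good to about 2 mm. A picture is of the moment at which its call begins. camera_model takes no time and is no camera call.
- ctrl.hand_in(): hands the job in, once; it reports no verdict.
The state is a dict: "time_s": time; "q": joint angles; "dq": joint speeds; "joint_efforts": joint torques, N m; "eef_pos": TCP position; "eef_rot": TCP orientation; "wrist_force": force on the tool from outside, world axes, zero at the start; "torque": the same for the moment, N m; "opening": opening from 0.0 (shut) to 1.0 (fully open).
Only numpy, scipy, OpenCV 4.12 (cv2) and the standard library are available. Lean on these libraries where they do the work, as an engineer would, in place of code of your own. Each camera call takes 0.05 s, during which the arm holds its last target. There are 200 camera calls.

## Working session

There is one attempt and no reset: what is moved stays moved. The work goes in short steps, Python scripts to look and compute and a tool call to move; the robot and the scene stay as the last step left them, time stands still between calls to the robot, and variables do not carry over. Pictures are saved under pics/ and viewed, about 12 in all and at most 16, crops included, and the job is handed in when it is done.

Besides the shell and the picture viewer there is one more tool, called after "Call:" in YAML: its name, and indented under it one key for each argument. arm_command: Moves the arm, as the interface text tells. Its arguments: {"type":"object","properties":{"series":{"type":"array","items":{"type":"array","items":{"type":"number"}}}},"required":["series"]}

```bash
ls; mkdir -p pics
python3 - <<'E'
from bench import ctrl,camera,camera_model
import cv2,numpy as np
for n in("scene","top"):
    p,d=camera(n); cv2.imwrite(f"pics/{n}0.png",cv2.cvtColor(p,cv2.COLOR_RGB2BGR)); np.save(f"pics/{n}0.npy",d)
    print(n,camera_model(n))
print(ctrl.get_obs(),ctrl.pinch_z)
E
```

```text
pics
scene {'K': array([[489.2665533 ,   0.        , 274.67015699],
       [  0.        , 489.2665533 , 214.07104159],
       [  0.        ,   0.        ,   1.        ]]), 'position': array([1.36870851, 0.26675695, 1.0705328 ]), 'attitude': array([-0.21471402,  0.532619  ,  0.76095094, -0.3019413 ])}
top {'K': array([[382.55545528,   0.        , 276.57522196],
       [  0.        , 382.55545528, 205.23964296],
       [  0.        ,   0.        ,   1.        ]]), 'position': array([ 0.41246368, -0.02122209,  1.23186814]), 'attitude': array([ 0.03857455, -0.69949078,  0.71251633, -0.03930818])}
{'time_s': 0.1, 'q': array([-1.30931200e+00,  1.81470420e-01,  1.60785595e+00,  3.23505725e-06,
        1.35379640e+00, -2.06279422e-01]), 'dq': array([ 0.00029119, -0.00090872, -0.00175209,  0.00105266,  0.00045287,
       -0.00010998]), 'joint_efforts': array([ 6.20344435e-04, -4.45877123e+01, -3.52239168e+01, -2.59932613e-04,
        4.10600449e-03,  5.13020112e-06]), 'eef_pos': array([ 0.25919427, -0.51286359,  0.30309725]), 'eef_rot': array([-7.64807800e-04,  9.72773878e-01,  2.31755038e-01, -1.95360039e-05]), 'wrist_force': array([-0.05631681,  0.24439213, -0.52737173]), 'torque': array([ 0.00635367, -0.01527159,  0.01796865]), 'opening': 0.9985577158551973} 0.0539
```

View pics/scene0.png

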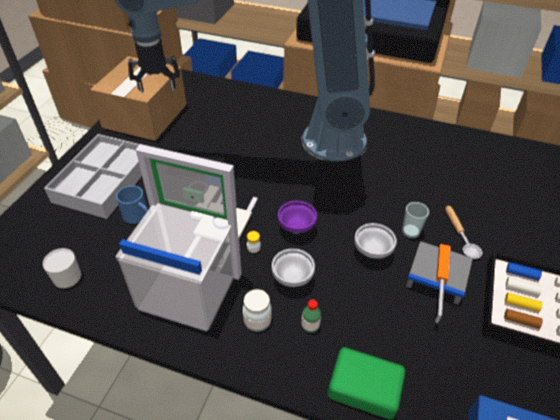

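View pics/top0.png

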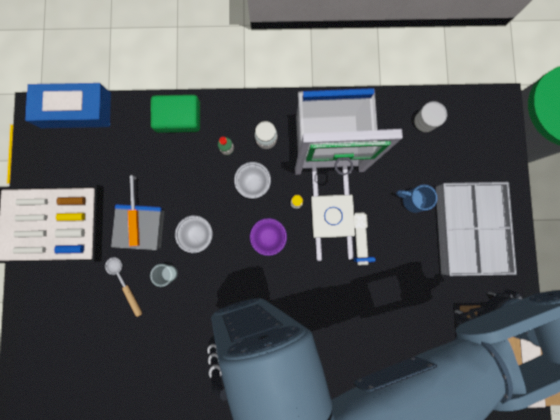

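```bash
cat > h.py <<'E'
from bench import ctrl,camera,camera_model
import cv2,numpy as np
from scipy.spatial.transform import Rotation as R
def rot(q): return R.from_quat(np.roll(q,-1)).as_matrix()
def shot(n,save=None):
    p,d=camera(n)
    if save: cv2.imwrite(f"pics/{save}.png",cv2.cvtColor(p,cv2.COLOR_RGB2BGR)); np.save(f"pics/{save}.npy",d)
    return p,d
def load(s): return cv2.cvtColor(cv2.imread(f"pics/{s}.png"),cv2.COLOR_BGR2RGB),np.load(f"pics/{s}.npy")
def cloud(n,d):
    m=camera_model(n);K=m["K"];v,u=np.mgrid[:d.shape[0],:d.shape[1]]
    c=np.stack([(u-K[0,2])/K[0,0]*d,(v-K[1,2])/K[1,1]*d,d],-1)
    return c@rot(m["attitude"]).T+m["position"]
def ray(n,uv):
    m=camera_model(n);K=m["K"];uv=np.atleast_2d(uv).astype(float)
    r=np.c_[(uv[:,0]-K[0,2])/K[0,0],(uv[:,1]-K[1,2])/K[1,1],np.ones(len(uv))]@rot(m["attitude"]).T
    return m["position"],r/np.linalg.norm(r,axis=1)[:,None]
def plane(n,uv,z):
    o,r=ray(n,uv); return o+r*((z-o[2])/r[:,2])[:,None]
def tri(uvs,uvt):
    (a,r),(b,s)=ray("scene",uvs),ray("top",uvt);r,s=r[0],s[0]
    k=np.linalg.lstsq(np.c_[r,-s],b-a,rcond=None)[0]
    p,q=a+k[0]*r,b+k[1]*s; return (p+q)/2,np.linalg.norm(p-q)
def circ(P):
    x=P[:,:2];A=np.c_[2*x,np.ones(len(x))];s=np.linalg.lstsq(A,(x**2).sum(1),rcond=None)[0]
    return s[:2],np.sqrt(s[2]+s[:2]@s[:2])
def hsv(p): return cv2.cvtColor(p,cv2.COLOR_RGB2HSV)
def pose():
    o=ctrl.get_obs();return o,o["eef_pos"],rot(o["eef_rot"])
E
python3 - <<'E'
from h import *
T,dT=load("top0");S,dS=load("scene0")
CT,CS=cloud("top",dT),cloud("scene",dS)
print("table z",np.median(CT[330:400,60:150,2]),np.median(CS[330:380,180:240,2]))
for nm,ut,us in(("A",(253,180),(293,268)),("B",(194,234),(375,241)),("P",(268,237),(297,217))):
    for n,C,u in(("top",CT,ut),("sc",CS,us)):
        w=C[u[1]-26:u[1]+26,u[0]-26:u[0]+26].reshape(-1,3)
        hi=w[w[:,2]>.045]; zt=np.percentile(hi[:,2],90)
        rim=hi[hi[:,2]>zt-.006];c,r=circ(rim)
        fl=w[np.hypot(*(w[:,:2]-c).T)<.02]
        print(nm,n,c.round(4),r.round(4),"z95",zt.round(4),"floor",np.median(fl[:,2]).round(4),len(rim))
HT,HS=hsv(T),hsv(S)
def blobs(nm,n,H,C,lo,hi,mn=25):
    m=cv2.inRange(H,lo,hi);k,l,s,c=cv2.connectedComponentsWithStats(m)
    for i in range(1,k):
        if s[i,4]>=mn:
            P=C[l==i];z=P[:,2];print(nm,n,c[i].round(1),s[i,4],np.median(P,0).round(4),"z",np.percentile(z,[5,95]).round(3))
for nm,lo,hi in(("blue",(100,120,80),(125,255,255)),("orange",(5,160,150),(15,255,255)),("green",(50,120,60),(80,255,255))):
    blobs(nm,"top",HT,CT,lo,hi);blobs(nm,"sc",HS,CS,lo,hi)
E
python3 - <<'E'
import cv2,numpy as np
t=cv2.imread("pics/top0.png");s=cv2.imread("pics/scene0.png")
a=cv2.resize(t[80:275,280:410],(400,600),interpolation=2);b=cv2.resize(s[140:290,110:260],(400,400),interpolation=2)
o=np.zeros((600,800,3),np.uint8);o[:,:400]=a;o[:400,400:]=b
c=cv2.resize(t[165:260,100:220],(252,200));o[400:,400:652]=c
cv2.imwrite("pics/crop1.png",o)
E
```

```text
table z 0.0006428301236673928 -0.0016435108812916654
A top [0.5517 0.0253] 0.0982 z95 0.0665 floor 0.0012 157
A sc [0.9779 0.1478] 0.3698 z95 0.0639 floor nan 254
B top [0.443  0.1409] 0.1095 z95 0.0664 floor nan 170
B sc [0.9002 0.2566] 0.4427 z95 0.064 floor nan 243
P top [0.4464 0.0054] 0.0522 z95 0.0665 floor 0.023 155
P sc [0.8885 0.1376] 0.4615 z95 0.0636 floor nan 216
blue top [ 69.  105.9] 2510 [0.8577 0.6074 0.0797] z [0.028 0.084]
blue top [338.   93.4] 665 [ 0.8197 -0.1992  0.2441] z [0.    0.249]
blue top [418.7 197. ] 513 [ 0.5667 -0.4783  0.0422] z [0.003 0.087]
blue top [122.  206.2] 76 [0.5496 0.4629 0.0498] z [-0.002  0.054]
blue top [147.9 207.7] 125 [0.5425 0.3784 0.0494] z [-0.002  0.055]
blue top [ 68.6 248.9] 196 [0.42   0.6135 0.0567] z [0.05  0.062]
blue top [366.1 259.2] 81 [ 0.373  -0.2971  0.062 ] z [0.001 0.066]
blue sc [364.2   7.4] 28 [-0.7534 -0.0819  0.1381] z [0.134 0.587]
blue sc [403.2  11.6] 1510 [-0.7962  0.0863  0.1373] z [0.13  0.142]
blue sc [554.   60.7] 511 [-1.0626  0.7938 -0.115 ] z [-0.192 -0.043]
blue sc [211.9  57.3] 1369 [-1.1629 -1.052
[... 438 characters left out ...]
c [504.  410.7] 1027 [0.8362 0.5684 0.0788] z [-0.     0.082]
orange sc [443.3 261.4] 370 [0.4855 0.4153 0.0722] z [0.065 0.076]
orange sc [524.2 316.6] 167 [0.574  0.6198 0.0562] z [0.052 0.059]
green top [546.2 105.6] 1822 [ 0.9451 -1.0876 -0.21  ] z [-0.239 -0.204]
green top [174.7 112.8] 1823 [0.8427 0.2946 0.0598] z [0.017 0.064]
green top [380.7 149.7] 54 [ 0.6484 -0.2834  0.3083] z [0.236 0.355]
green top [310.2 153.5] 63 [ 0.6441 -0.1092  0.294 ] z [0.228 0.357]
green top [343.2 156. ] 70 [ 0.6427 -0.1958  0.2709] z [0.251 0.274]
green sc [181.8 186.8] 490 [ 0.6562 -0.2353  0.2827] z [0.211 0.348]
green sc [366.8 382.4] 3885 [0.8655 0.301  0.0576] z [0.019 0.061]
  return _methods._mean(a, axis=axis, dtype=dtype,
  ret = ret.dtype.type(ret / rcount)
```

View pics/crop1.png

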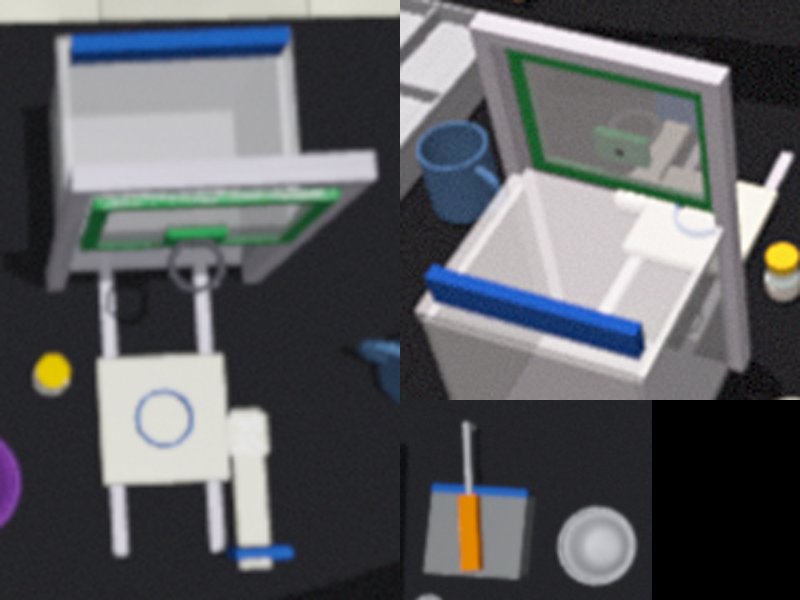

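```bash
cat > m1.py <<'E'
from h import *
import sys
tt,ss=sys.argv[1:3]
T,dT=load(tt);S,dS=load(ss)
CT,CS=cloud("top",dT),cloud("scene",dS)
HT,HS=hsv(T),hsv(S)
def cover(n,I,u,w=32):
    x0,y0=u[0]-w,u[1]-w;g=cv2.cvtColor(I,cv2.COLOR_RGB2GRAY)[y0:y0+2*w,x0:x0+2*w]
    m=cv2.inRange(g,75,255);c=[c for c in cv2.findContours(m,cv2.RETR_EXTERNAL,cv2.CHAIN_APPROX_NONE)[0]]
    c=max(c,key=cv2.contourArea)[:,0]+[x0,y0]
    return c
if __name__=="__main__":
  for nm,ut,us in(("A",(253,180),(293,268)),("B",(194,234),(375,241))):
    for n,I,C,d,u in(("top",T,CT,dT,ut),("scene",S,CS,dS,us)):
        P=plane(n,cover(n,I,u,27),.064)
        w=C[u[1]-26:u[1]+26,u[0]-26:u[0]+26][d[u[1]-26:u[1]+26,u[0]-26:u[0]+26]>0]
        hi=w[(w[:,2]>.056)&(w[:,2]<.072)];c,r=circ(hi)
        c2,r2=circ(P); 
        print(nm,n,"depth",c.round(4),r.round(4),np.median(hi[:,2]).round(4),len(hi),"outline",c2.round(4),r2.round(4))
  # plate, seat ring
  m=cv2.inRange(HT,(0,0,150),(180,60,255));m[:, :312]=0;m[:,353:]=0;m[:195]=0;m[:237]=m[:237];m[237:]=0
  m=cv2.morphologyEx(m,cv2.MORPH_CLOSE,np.ones((9,9)));m=cv2.morphologyEx(m,cv2.MORPH_OPEN,np.ones((15,15)))
  c=max(cv2.findContours(m,0,1)[0],key=cv2.contourArea)[:,0]
  W=plane("top",c,.022);r=cv2.minAreaRect((W[:,:2]*1000).astype(np.float32));print("plate",r,"z",np.median(CT[m>0][:,2]))
  m=cv2.inRange(HT,(95,40,60),(125,255,255))
  for z in(.022,.030):
    q=np.argwhere(m[200:232,318:350])[:,::-1]+[318,200];P=plane("top",q,z);print("seatring top",circ(P),P[:,:2].min(0),P[:,:2].max(0),len(q))
  ms=cv2.inRange(HS,(100,25,60),(125,255,255))
  q=np.argwhere(m[250:268,350:380])[:,::-1]+[350,250];P=plane("top",q,.062)
  e=cv2.minAreaRect((P[:,:2]*1000).astype(np.float32));print("tab",e)
  # hatch green frame plane, blue cabinet strip
  for n,H,C,d in(("top",HT,CT,dT),("scene",HS,CS,dS)):
    g=cv2.inRange(H,(50,100,50),(80,255,255))>0
    P=C[g&(d>0)];P=P[(abs(P[:,1]+.19)<.12)&(abs(P[:,0]-.65)<.06)&(P[:,2]>.19)]
    a=np.polyfit(P[:,1],P[:,0],1);print("hatch",n,a,"yaw",np.degrees(-np.arctan(a[0])),P.min(0),P.max(0),len(P))
    b=cv2.inRange(H,(100,120,80),(125,255,255))>0
    P=C[b&(d>0)];P=P[(abs(P[:,1]+.19)<.15)&(abs(P[:,0]-.82)<.06)&(P[:,2]>.22)]
    a=np.polyfit(P[:,1],P[:,0],1);print("strip",n,a,"yaw",np.degrees(-np.arctan(a[0])),len(P))
  # pole / rest
  for n,H,C,d in(("top",HT,CT,dT),("scene",HS,CS,dS)):
    o=cv2.inRange(H,(3,150,120),(18,255,255));k,l,s,c=cv2.connectedComponentsWithStats(o)
    for i in range(1,k):
      if s[i,4]>60:
        q=np.argwhere(l==i)[:,::-1];W=C[(l==i)&(d>0)];P=plane(n,q,.074)
        if abs(P[:,1].mean()-.42)<.1:
          a=cv2.minAreaRect((P[:,:2]*1000).astype(np.float32));print("pole",n,c[i],s[i,4],"z",np.percentile(W[:,2],[50,90]),a)
  for n,H in(("top",HT),("scene",HS)):
    b=cv2.inRange(H,(100,100,60),(125,255,255));q=np.argwhere(b)[:,::-1];P=plane(n,q,.05)
    k=(abs(P[:,0]-.55)<.03)&(abs(P[:,1]-.42)<.09);a=cv2.minAreaRect((P[k,:2]*1000).astype(np.float32));print("rest edge",n,a,k.sum())
E
python3 m1.py top0 scene0
```

```text
A top depth [0.6212 0.0508] 0.0526 0.0644 173 outline [0.6225 0.0508] 0.057
A scene depth [0.6248 0.0522] 0.0528 0.0614 285 outline [0.6267 0.053 ] 0.059
B top depth [0.458  0.2314] 0.0527 0.0644 186 outline [0.4589 0.2318] 0.057
B scene depth [0.4612 0.2329] 0.0529 0.0615 255 outline [0.4641 0.2332] 0.0596
plate ((510.69940185546875, -199.6403045654297), (128.03756713867188, 130.48353576660156), 88.94291687011719) z 0.02302470616683827
seatring top (array([ 0.5103693 , -0.20237964]), np.float64(0.02778787146978697)) [ 0.4831215  -0.23093472] [ 0.53754856 -0.17338969] 69
seatring top (array([ 0.50972192, -0.20118178]), np.float64(0.027604129982226635)) [ 0.48265429 -0.22954804] [ 0.53672147 -0.17238352] 69
tab ((373.1706237792969, -285.5147399902344), (66.82157897949219, 18.00856590270996), 88.94287109375)
hatch top [-0.0233214   0.64144748] yaw 1.3359758646368682 [ 0.64040532 -0.29368991  0.21560159] [ 0.6557346  -0.10372938  0.35887498] 320
strip top [-0.02597051  0.81450559] yaw 1.4876664099456218 561
hatch scene [-0.02260307  0.6510765 ] yaw 1.294839861363495 [ 0.64976161 -0.28990356  0.2048609 ] [ 0.6606252  -0.11018117  0.35237582] 577
strip scene [-0.0228223   0.82269281] yaw 1.3073942596691883 937
pole top [132.98255814 227.74418605] 344 z [0.07418287 0.07712569] ((480.6676025390625, 412.0502624511719), (106.6490478515625, 29.19695472717285), 4.229951858520508)
pole scene [443.27543424 261.87096774] 403 z [0.07208279 0.07496651] ((488.27984619140625, 415.25848388671875), (126.06302642822266, 28.652374267578125), 3.1258277893066406)
rest edge top ((545.6845092773438, 408.3190612792969), (147.30490112304688, 17.298723220825195), 85.35284423828125) 230
rest edge scene ((547.978759765625, 408.8717956542969), (145.23309326171875, 24.47751235961914), 85.57111358642578) 386
```

The only candidates are two steel covers, A at top (253,180) and B at top (194,234). Each has a rim at about 64 mm, so each is a single cover. The purple bowl at top (268,237) is the look-alike and stays put. The real pole is orange, at top (133,228). The wooden ladle at (125,290) is not it.

I'll move to B first and pinch its near rim.

Call:
arm_command:
  series:
    - [0.0276, -0.0355, 0, 0, 0, -8, 0.04]
    - [0.0552, -0.071, 0, 0, 0, -16, 0.04]
    - [0.0828, -0.1065, 0, 0, 0, -24, 0.04]
    - [0.1104, -0.142, 0, 0, 0, -32, 0.04]
    - [0.138, -0.177, 0, 0, 0, -40, 0.04]

```text
time_s: 0.6
eef_pos: [0.3025, -0.2911, 0.3034]
eef_rot: [-0.0, 0.833, 0.553, 0.0]
wrist_force: [-0.3, -0.5, 0.7]
opening: 0.468
```

Call:
arm_command:
  series:
    - [0.044, -0.0094, 0, 0, 0, -8, 0.04]
    - [0.088, -0.0188, 0, 0, 0, -16, 0.04]
    - [0.132, -0.028, 0, 0, 0, -23.2, 0.04]
    - [0.176, -0.0374, 0, 0, 0, -23.2, 0.04]
    - [0.22, -0.0468, 0, 0, 0, -23.2, 0.04]

```text
time_s: 1.1
eef_pos: [0.346, -0.0706, 0.3038]
eef_rot: [0.0, 0.707, 0.707, 0.0]
wrist_force: [0.8, -0.6, 0.1]
opening: 0.463
```

Run:
```python
from h import *
o,p,r=pose();print(p,r.round(3),o["opening"])
T,dT=load("top0")
# edges of plate in world
g=cv2.cvtColor(T,cv2.COLOR_RGB2GRAY)
m=cv2.inRange(hsv(T),(0,0,140),(180,80,255))
def edge(rows,cols,horizontal,last):
    pts=[]
    if horizontal:
        for c in cols:
            k=np.flatnonzero(m[rows[0]:rows[1],c]);pts.append((c,rows[0]+k[-1 if last else 0]))
    else:
        for rr in rows:
            k=np.flatnonzero(m[rr,cols[0]:cols[1]]);pts.append((cols[0]+k[-1 if last else 0],rr))
    return plane("top",np.array(pts),.022)
L=edge(range(200,232),(305,330),False,False)
a=np.polyfit(L[:,0],L[:,1],1);print("left edge yaw",np.degrees(np.arctan(a[0])),L[:,1].mean())
B=edge((215,245),list(range(325,345)),True,True);a=np.polyfit(B[:,1],B[:,0],1);print("near edge yaw",-np.degrees(np.arctan(a[0])),B[:,0].mean())
# tab
b=cv2.inRange(hsv(T),(100,120,60),(125,255,255));q=np.argwhere(b[250:270,350:385])[:,::-1]+[350,250];P=plane("top",q,.062);print("tab",P.min(0),P.max(0),P.mean(0))
S,dS=load("scene0")
b=cv2.inRange(hsv(S),(95,40,60),(125,255,255));q=np.argwhere(b[200:240,200:262])[:,::-1]+[200,200];print("scene blue near seat",len(q),q.min(0),q.max(0));P=plane("scene",q,.030);print(circ(P),P.mean(0))
# pots
for n,u,z in(("pot",(297,202),.055),("beaker",(163,275),.08),("reagent",(223,141),.1),("jar",(265,130),.09)):print(n,plane("top",u,z)[0].round(3))
```

```text
[ 0.34602458 -0.07060268  0.30382706] [[ 0.001  1.     0.   ]
 [ 1.    -0.001 -0.   ]
 [-0.     0.    -1.   ]] 0.463429258589904
left edge yaw 0.9901420805861095 -0.1372621560343359
near edge yaw 0.4929687713333341 0.4456699442258965
tab [ 0.3637268  -0.31889008  0.062     ] [ 0.38189101 -0.25489437  0.062     ] [ 0.37274753 -0.2906274   0.062     ]
scene blue near seat 2 [213 217] [214 217]
(array([ 0.13865017, -0.36442266]), np.float64(0.3969214743831209)) [ 0.5112057  -0.22750326  0.03      ]
pot [ 0.552 -0.087  0.055]
beaker [0.338 0.317 0.08 ]
reagent [0.737 0.135 0.1  ]
jar [0.772 0.008 0.09 ]
```

Call:
arm_command:
  series:
    - [0.032, 0.006, 0.006, 0, 0, 0, 0.04]
    - [0.064, 0.012, 0.012, 0, 0, 0, 0.04]
    - [0.096, 0.018, 0.018, 0, 0, 0, 0.04]
    - [0.128, 0.024, 0.024, 0, 0, 0, 0.04]
    - [0.16, 0.03, 0.03, 0, 0, 0, 0.04]

```text
time_s: 1.6
eef_pos: [0.3761, 0.0891, 0.2735]
eef_rot: [0.0, 0.707, 0.707, 0.0]
wrist_force: [1.2, -0.2, 0.5]
opening: 0.467
```

Call:
arm_command:
  series:
    - [0.03, 0.006, 0.005, 0, 0, 0, 0.04]
    - [0.06, 0.012, 0.01, 0, 0, 0, 0.04]
    - [0.09, 0.018, 0.014, 0, 0, 0, 0.04]
    - [0.12, 0.024, 0.019, 0, 0, 0, 0.04]
    - [0.143, 0.0306, 0.024, 0, 0, 0, 0.04]

```text
time_s: 2.1
eef_pos: [0.4066, 0.2323, 0.2493]
eef_rot: [-0.0, 0.707, 0.707, -0.0]
wrist_force: [-0.1, 0.1, -0.2]
opening: 0.466
```

Run:
```python
from h import *
o,p,r=pose();print(p,o["opening"])
a,_=shot("top","top1");b,_=shot("scene","scene1")
o=np.zeros((600,800,3),np.uint8);o[:,:400]=cv2.resize(a[180:300,130:210],(400,600),interpolation=2);o[:,400:]=cv2.resize(b[150:300,310:410],(400,600),interpolation=2)
cv2.imwrite("pics/c2.png",o[:,:,::-1])
```

```text
[0.40658649 0.23231669 0.24934401] 0.4663933409898189
```

View pics/c2.png

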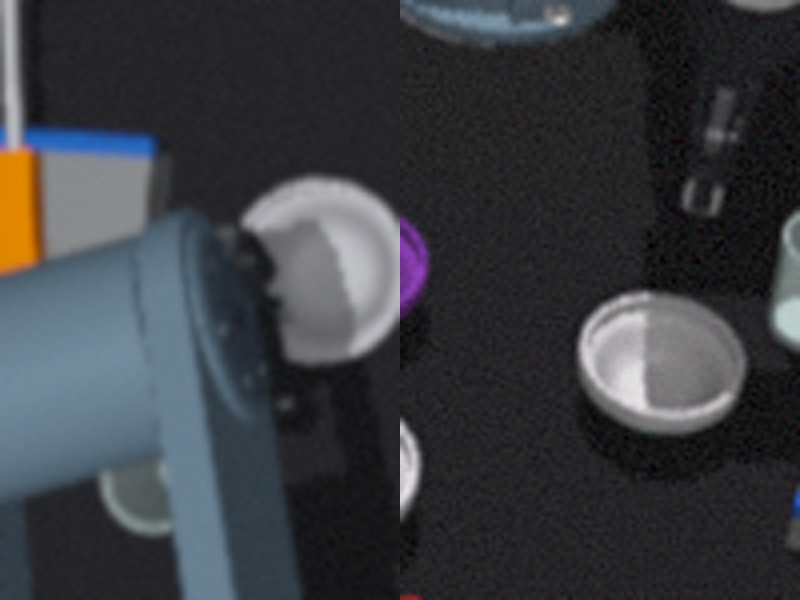

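The crops show cover B whole, with the gripper above its near rim at top-view px (180,245). The fingers straddle the rim line and the beaker is clear. I'll descend and grip.

Call:
arm_command:
  series:
    - [0, 0, 0.035, 0, 0, 0, 0.04]
    - [0, 0, 0.07, 0, 0, 0, 0.04]
    - [0, 0, 0.1, 0, 0, 0, 0.04]
    - [0, 0, 0.121, 0, 0, 0, 0.04]
    - [0, 0, 0.121, 0, 0, 0, 0.04]

```text
time_s: 2.7
eef_pos: [0.4045, 0.2293, 0.1261]
eef_rot: [-0.002, 0.707, 0.707, -0.003]
wrist_force: [-0.7, 0.5, 0.4]
opening: 0.469
```

Call:
arm_command:
  series:
    - [0, 0, 0, 0, 0, 0, 0]
    - [0, 0, 0, 0, 0, 0, 0]
    - [0, 0, 0, 0, 0, 0, 0]
    - [0, 0, 0, 0, 0, 0, 0]
    - [0, 0, 0, 0, 0, 0, 0]

```text
time_s: 3.2
eef_pos: [0.4071, 0.2307, 0.1297]
eef_rot: [0.0, 0.707, 0.707, 0.0]
wrist_force: [-3.2, -0.3, 5.5]
opening: 0.018
```

Call:
arm_command:
  series:
    - [0, 0, -0.02, 0, 0, 0, 0]
    - [0, 0, -0.04, 0, 0, 0, 0]
    - [0, 0, -0.06, 0, 0, 0, 0]
    - [0, 0, -0.08, 0, 0, 0, 0]
    - [0, 0, -0.08, 0, 0, 0, 0]

```text
time_s: 3.7
eef_pos: [0.4085, 0.2312, 0.2115]
eef_rot: [0.001, 0.707, 0.707, 0.003]
wrist_force: [0.4, -0.2, -1.0]
opening: 0.018
```

Run:
```python
from h import *
o,p,r=pose();print(p,o["opening"],o["wrist_force"])
b,_=shot("scene","scene2")
cv2.imwrite("pics/c3.png",cv2.resize(b[120:300,310:460],(500,600),interpolation=2)[:,:,::-1])
```

```text
[0.40851801 0.23115488 0.21148537] 0.018058809944785217 [ 0.4096514  -0.21306569 -0.98410406]
```

View pics/c3.png

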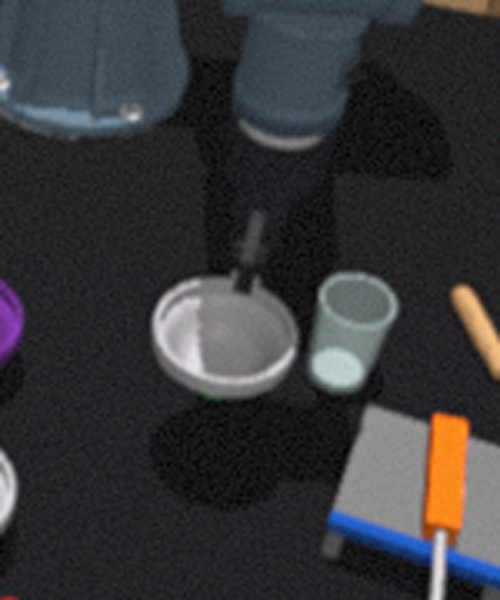

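Call:
arm_command:
  series:
    - [-0.03, 0.004, -0.02, 0, 0, 0, 0]
    - [-0.075, 0.01, -0.04, 0, 0, 0, 0]
    - [-0.12, 0.015, -0.04, 0, 0, 0, 0]
    - [-0.165, 0.02, -0.04, 0, 0, 0, 0]
    - [-0.21, 0.026, -0.04, 0, 0, 0, 0]

```text
time_s: 4.25
eef_pos: [0.4321, 0.0192, 0.2476]
eef_rot: [-0.001, 0.707, 0.707, -0.0]
wrist_force: [0.9, -0.4, -1.2]
opening: 0.016
```

Call:
arm_command:
  series:
    - [-0.045, 0.006, 0, 0, 0, 0, 0]
    - [-0.09, 0.012, 0, 0, 0, 0, 0]
    - [-0.135, 0.018, 0, 0, 0, 0, 0]
    - [-0.18, 0.022, 0, 0, 0, 0, 0]
    - [-0.2237, 0.0254, 0, 0, 0, 0, 0]

```text
time_s: 4.75
eef_pos: [0.4576, -0.2047, 0.2471]
eef_rot: [-0.001, 0.707, 0.707, -0.0]
wrist_force: [1.1, 0.9, -0.4]
opening: 0.021
```

Call:
arm_command:
  series:
    - [0, 0, 0.01, 0, 0, 0, 0]
    - [0, 0, 0.03, 0, 0, 0, 0]
    - [0, 0, 0.05, 0, 0, 0, 0]
    - [0, 0, 0.06, 0, 0, 0, 0]
    - [0, 0, 0.06, 0, 0, 0, 0]

```text
time_s: 5.25
eef_pos: [0.457, -0.2017, 0.1863]
eef_rot: [-0.003, 0.707, 0.707, -0.0]
wrist_force: [0.9, -0.1, -0.8]
opening: 0.02
```

Run:
```python
from h import *
o,p,r=pose();print(p,o["opening"],o["wrist_force"])
a,da=shot("top","top3");b,_=shot("scene","scene3")
o=np.zeros((600,800,3),np.uint8);o[:,:400]=cv2.resize(a[140:275,290:380],(400,600),interpolation=2);o[:,400:]=cv2.resize(b[150:300,180:280],(400,600),interpolation=2)
cv2.imwrite("pics/c4.png",o[:,:,::-1])
```

```text
[ 0.45698621 -0.20166303  0.18626693] 0.019518200788343334 [ 0.92906118 -0.11083282 -0.7659704 ]
```

View pics/c4.png

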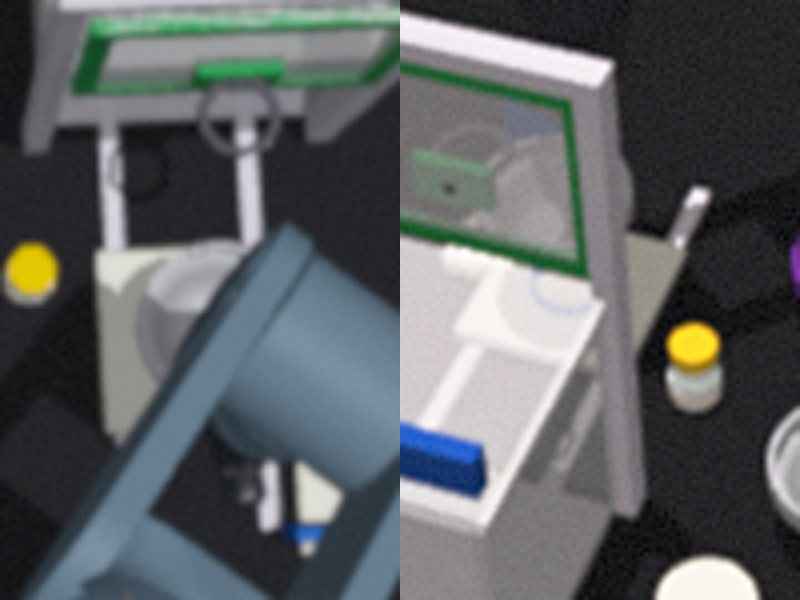

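```bash
cat > rimfit.py <<'E'
from h import *
def rim(n,d,c,zr,w=.009,rm=(.042,.064)):
    C=cloud(n,d);h=np.hypot(C[...,0]-c[0],C[...,1]-c[1]);P=C[(d>0)&(h>rm[0])&(h<rm[1])&(abs(C[...,2]-zr)<w)]
    if len(P)<10:return n,len(P)
    cc,r=circ(P);A=np.c_[P,][:, :2]-cc;s=np.linalg.lstsq(np.c_[A,np.ones(len(A))],P[:,2],rcond=None)[0]
    return n,len(P),cc.round(4),r.round(4),"z",s[2].round(4),"tilt",np.degrees(s[:2]).round(1)
E
python3 - <<'E'
from rimfit import *
d=np.load("pics/top3.npy");print(rim("top",d,(.51,-.2017),.122,.012))
d=np.load("pics/scene3.npy");print(rim("scene",d,(.51,-.2017),.122,.012))
C=cloud("top",np.load("pics/top3.npy"));print(C[205:212,325:350:4,2].round(3))
E
```

```text
('top', 83, array([ 0.5093, -0.2063]), np.float64(0.0527), 'z', np.float64(0.1169), 'tilt', array([-2.,  2.]))
('scene', 24, array([ 0.5072, -0.1888]), np.float64(0.0359), 'z', np.float64(0.1123), 'tilt', array([-8.2,  6.1]))
[[0.105 0.091 0.086 0.078 0.467 0.485 0.483]
 [0.102 0.087 0.079 0.077 0.47  0.486 0.482]
 [0.1   0.083 0.079 0.434 0.472 0.484 0.486]
 [0.1   0.084 0.076 0.449 0.471 0.488 0.485]
 [0.101 0.081 0.077 0.457 0.479 0.488 0.487]
 [0.098 0.078 0.077 0.462 0.491 0.487 0.487]
 [0.097 0.079 0.077 0.466 0.493 0.49  0.488]]
```

Call:
arm_command:
  series:
    - [0.002, 0.001, 0.01, 0, 0, 0, 0]
    - [0.002, 0.001, 0.018, 0, 0, 0, 0]
    - [0.002, 0.001, 0.025, 0, 0, 0, 0]
    - [0.002, 0.001, 0.03, 0, 0, 0, 0]
    - [0.002, 0.001, 0.033, 0, 0, 0, 0]

```text
time_s: 5.85
eef_pos: [0.4591, -0.2009, 0.1552]
eef_rot: [-0.0, 0.707, 0.707, -0.0]
wrist_force: [0.2, 0.1, -1.3]
opening: 0.02
```

Call:
arm_command:
  series:
    - [0, 0, 0, 0, 0, 0, 0]
    - [0, 0, 0, 0, 0, 0, 0]
    - [0, 0, 0, 0, 0, 0, 0.005]
    - [0, 0, 0, 0, 0, 0, 0.01]
    - [0, 0, 0, 0, 0, 0, 0.01]

```text
time_s: 6.35
eef_pos: [0.4595, -0.2012, 0.1563]
eef_rot: [0.0, 0.707, 0.707, 0.0]
wrist_force: [0.5, -0.4, 0.5]
opening: 0.117
```

Run:
```python
from rimfit import *
o,p,r=pose();print(p,o["opening"],o["wrist_force"])
a,d=shot("top","top4");print(rim("top",d,(.51,-.2017),.086,.012))
```

```text
[ 0.45951742 -0.20123626  0.15627146] 0.11736962063806834 [ 0.49414802 -0.44572292  0.47057627]
('top', 108, array([ 0.5105, -0.2039]), np.float64(0.0504), 'z', np.float64(0.0817), 'tilt', array([1.1, 1.9]))
```

Call:
arm_command:
  series:
    - [0, 0, 0, 0, 0, 0, 0.04]
    - [0, 0, 0, 0, 0, 0, 0.04]
    - [0, 0, -0.015, 0, 0, 0, 0.04]
    - [0, 0, -0.05, 0, 0, 0, 0.04]
    - [0, 0, -0.095, 0, 0, 0, 0.04]

```text
time_s: 6.9
eef_pos: [0.4582, -0.2003, 0.2501]
eef_rot: [-0.002, 0.707, 0.707, -0.0]
wrist_force: [0.8, -1.7, 0.1]
opening: 0.469
```

Call:
arm_command:
  series:
    - [0.03, 0.01, 0, 0, 0, 0, 0.04]
    - [0.07, 0.028, 0, 0, 0, 0, 0.04]
    - [0.11, 0.046, 0, 0, 0, 0, 0.04]
    - [0.15, 0.064, 0, 0, 0, 0, 0.04]
    - [0.19, 0.082, 0, 0, 0, 0, 0.04]

```text
time_s: 7.4
eef_pos: [0.5418, -0.0094, 0.2511]
eef_rot: [0.0, 0.707, 0.707, 0.0]
wrist_force: [-0.1, -1.1, -0.9]
opening: 0.468
```

Call:
arm_command:
  series:
    - [0.03, 0.014, 0, 0, 0, 0, 0.04]
    - [0.061, 0.029, 0, 0, 0, 0, 0.04]
    - [0.061, 0.029, 0, 0, 0, 0, 0.04]
    - [0.061, 0.029, 0, 0, 0, 0, 0.04]
    - [0.061, 0.029, 0, 0, 0, 0, 0.04]

```text
time_s: 7.9
eef_pos: [0.5699, 0.0493, 0.2507]
eef_rot: [-0.0, 0.707, 0.707, -0.0]
wrist_force: [-0.7, -0.3, 0.1]
opening: 0.471
```

Run:
```python
from rimfit import *
o,p,r=pose();print(p,o["opening"],o["wrist_force"])
a,d=shot("top","top5");print(rim("top",d,(.51,-.2017),.086));print(rim("top",d,(.6215,.051),.064))
b,e=shot("scene","scene5");print(rim("scene",e,(.51,-.2017),.086));print(rim("scene",e,(.6245,.052),.062))
q=plane("top",[(333,222)],.05);C=cloud("top",d);h=np.hypot(C[...,0]-.51,C[...,1]+.203);print("floor",np.median(C[(h<.015)&(d>0)][:,2]))
o=np.zeros((600,800,3),np.uint8);o[:,:400]=cv2.resize(a[140:275,290:380],(400,600),interpolation=2);o[:,400:]=cv2.resize(a[120:240,200:280],(400,600),interpolation=2)
cv2.imwrite("pics/c5.png",o[:,:,::-1])
```

```text
[0.5699472  0.04926404 0.25069049] 0.4713163076905523 [-0.66519827 -0.29554113  0.06629325]
('top', 203, array([ 0.5084, -0.2048]), np.float64(0.0525), 'z', np.float64(0.0853), 'tilt', array([-0.7,  0.1]))
('top', 0)
('scene', 34, array([ 0.511 , -0.2045]), np.float64(0.0526), 'z', np.float64(0.0838), 'tilt', array([-0.4, -1.4]))
('scene', 343, array([0.6248, 0.0523]), np.float64(0.0528), 'z', np.float64(0.06), 'tilt', array([-0.3,  0.2]))
floor 0.04504779408082771
```

View pics/c5.png

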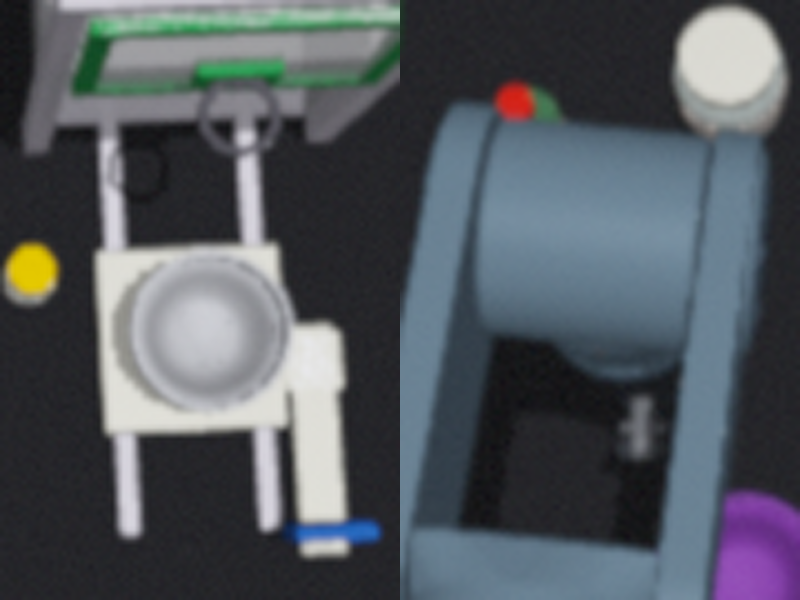

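Cover B is seated on the ring with its rim level at 85 mm and its floor at 45 mm, top-view px about (337,215). Next is cover A.

Call:
arm_command:
  series:
    - [0.002, 0, 0.035, 0, 0, 0, 0.04]
    - [0.002, 0, 0.07, 0, 0, 0, 0.04]
    - [0.002, 0, 0.1, 0, 0, 0, 0.04]
    - [0.002, 0, 0.122, 0, 0, 0, 0.04]
    - [0.002, 0, 0.122, 0, 0, 0, 0.04]

```text
time_s: 8.5
eef_pos: [0.5677, 0.0511, 0.1256]
eef_rot: [-0.003, 0.708, 0.707, -0.002]
wrist_force: [0.2, 0.2, -0.2]
opening: 0.466
```

Call:
arm_command:
  series:
    - [0, 0, 0, 0, 0, 0, 0]
    - [0, 0, 0, 0, 0, 0, 0]
    - [0, 0, 0, 0, 0, 0, 0]
    - [0, 0, 0, 0, 0, 0, 0]
    - [0, 0, 0, 0, 0, 0, 0]

```text
time_s: 9.0
eef_pos: [0.5705, 0.0518, 0.13]
eef_rot: [0.0, 0.707, 0.707, 0.0]
wrist_force: [-4.2, -0.3, 5.0]
opening: 0.027
```

Call:
arm_command:
  series:
    - [0, 0, -0.02, 0, 0, 0, 0]
    - [0, 0, -0.05, 0, 0, 0, 0]
    - [0, 0, -0.085, 0, 0, 0, 0]
    - [0, 0, -0.12, 0, 0, 0, 0]
    - [0, 0, -0.12, 0, 0, 0, 0]

```text
time_s: 9.5
eef_pos: [0.5732, 0.0519, 0.2548]
eef_rot: [0.004, 0.707, 0.707, 0.003]
wrist_force: [1.2, -0.4, -1.3]
opening: 0.025
```

Run:
```python
from rimfit import *
o,p,r=pose();print(p,o["opening"],o["wrist_force"])
b,e=shot("scene","scene6");print(rim("scene",e,(.6235,.052),.186,.012))
```

```text
[0.57316693 0.0519102  0.25476599] 0.024766184206913473 [ 1.20969317 -0.42439591 -1.29322767]
('scene', 482, array([0.6301, 0.0549]), np.float64(0.0525), 'z', np.float64(0.1823), 'tilt', array([-0.2,  0.3]))
```

Call:
arm_command:
  series:
    - [-0.03, -0.013, 0, 0, 0, 0, 0]
    - [-0.07, -0.031, 0, 0, 0, 0, 0]
    - [-0.11, -0.049, 0, 0, 0, 0, 0]
    - [-0.15, -0.067, 0, 0, 0, 0, 0]
    - [-0.19, -0.084, 0, 0, 0, 0, 0]

```text
time_s: 10.05
eef_pos: [0.4846, -0.1388, 0.247]
eef_rot: [-0.001, 0.707, 0.707, -0.0]
wrist_force: [1.4, -0.8, -1.9]
opening: 0.024
```

Call:
arm_command:
  series:
    - [-0.03, -0.013, 0, 0, 0, 0, 0]
    - [-0.063, -0.027, 0, 0, 0, 0, 0]
    - [-0.063, -0.027, 0.02, 0, 0, 0, 0]
    - [-0.063, -0.027, 0.04, 0, 0, 0, 0]
    - [-0.063, -0.027, 0.04, 0, 0, 0, 0]

```text
time_s: 10.55
eef_pos: [0.4568, -0.1997, 0.2046]
eef_rot: [-0.004, 0.707, 0.707, -0.001]
wrist_force: [-0.5, 0.2, -1.5]
opening: 0.022
```

Run:
```python
from rimfit import *
o,p,r=pose();print(p,o["opening"],o["wrist_force"])
a,d=shot("top","top7");b,e=shot("scene","scene7")
zr=p[2]-.064
print(rim("top",d,(.51,-.2037),zr,.012));print(rim("scene",e,(.511,-.2037),zr,.012))
```

```text
[ 0.45677063 -0.19967235  0.20460972] 0.02226482253916211 [-0.49720786  0.20358316 -1.45259123]
('top', 86, array([ 0.5095, -0.1965]), np.float64(0.0526), 'z', np.float64(0.1349), 'tilt', array([-2.3,  0.4]))
('scene', 50, array([ 0.5125, -0.1932]), np.float64(0.0498), 'z', np.float64(0.1327), 'tilt', array([-3.6,  2.1]))
```

Call:
arm_command:
  series:
    - [-0.004, 0, 0, 0, 0, 0, 0]
    - [-0.0075, 0, 0.005, 0, 0, 0, 0]
    - [-0.0075, 0, 0.012, 0, 0, 0, 0]
    - [-0.0075, 0, 0.018, 0, 0, 0, 0]
    - [-0.0075, 0, 0.018, 0, 0, 0, 0]

```text
time_s: 11.15
eef_pos: [0.4587, -0.208, 0.1897]
eef_rot: [-0.001, 0.707, 0.707, -0.0]
wrist_force: [-0.3, -0.5, -1.8]
opening: 0.025
```

Run:
```python
from rimfit import *
o,p,r=pose();print(p,o["opening"],o["wrist_force"])
a,d=shot("top","top8");b,e=shot("scene","scene8")
zr=p[2]-.067
print(rim("top",d,(.51,-.2037),zr,.012));print(rim("scene",e,(.511,-.2037),zr,.012))
```

```text
[ 0.45870196 -0.20803527  0.18967494] 0.025086592054282184 [-0.31543472 -0.4502152  -1.79173699]
('top', 95, array([ 0.5112, -0.2053]), np.float64(0.0527), 'z', np.float64(0.1182), 'tilt', array([-0.3,  1.7]))
('scene', 28, array([ 0.5065, -0.1879]), np.float64(0.035), 'z', np.float64(0.0968), 'tilt', array([-24. ,  31.9]))
```

Call:
arm_command:
  series:
    - [0, -0.002, 0.003, 0, 0, 0, 0]
    - [0, -0.002, 0.006, 0, 0, 0, 0]
    - [0, -0.002, 0.009, 0, 0, 0, 0]
    - [0, -0.002, 0.012, 0, 0, 0, 0]
    - [0, -0.002, 0.014, 0, 0, 0, 0]

```text
time_s: 11.75
eef_pos: [0.4572, -0.2085, 0.1765]
eef_rot: [-0.0, 0.707, 0.707, -0.0]
wrist_force: [-0.3, 0.1, -1.5]
opening: 0.022
```

Call:
arm_command:
  series:
    - [0, 0, 0, 0, 0, 0, 0]
    - [0, 0, 0, 0, 0, 0, 0]
    - [0, 0, 0, 0, 0, 0, 0.005]
    - [0, 0, 0, 0, 0, 0, 0.01]
    - [0, 0, 0, 0, 0, 0, 0.01]

```text
time_s: 12.25
eef_pos: [0.4575, -0.2087, 0.1772]
eef_rot: [0.0, 0.707, 0.707, 0.0]
wrist_force: [-0.8, 0.5, 0.3]
opening: 0.117
```

Call:
arm_command:
  series:
    - [0, 0, 0, 0, 0, 0, 0.04]
    - [0, 0, 0, 0, 0, 0, 0.04]
    - [0, 0, -0.02, 0, 0, 0, 0.04]
    - [0, 0, -0.06, 0, 0, 0, 0.04]
    - [0, 0, -0.1, 0, 0, 0, 0.04]

```text
time_s: 12.75
eef_pos: [0.4568, -0.2082, 0.2774]
eef_rot: [-0.001, 0.707, 0.707, -0.0]
wrist_force: [0.7, -1.1, 0.7]
opening: 0.467
```

Call:
arm_command:
  series:
    - [0, -0.03, 0, 0, 0, 0, 0]
    - [0, -0.07, 0, 0, 0, 0, 0]
    - [0, -0.11, 0, 0, 0, 0, 0]
    - [0, -0.13, 0, 0, 0, 0, 0]
    - [0, -0.13, 0, 0, 0, 0, 0]

```text
time_s: 13.25
eef_pos: [0.3257, -0.2084, 0.2769]
eef_rot: [0.0, 0.708, 0.706, -0.0]
wrist_force: [-0.1, -0.4, 0.2]
opening: 0.001
```

Run:
```python
from rimfit import *
o,p,r=pose();print(p,o["opening"],o["wrist_force"])
a,d=shot("top","top9");b,e=shot("scene","scene9")
print(rim("top",d,(.51,-.2037),.107));print(rim("scene",e,(.511,-.2037),.107))
C=cloud("top",d);h=np.hypot(C[...,0]-.509,C[...,1]+.205);print("floor",np.median(C[(h<.015)&(d>0)][:,2]))
cv2.imwrite("pics/c6.png",np.vstack([a,b[140:320]])[:,:,::-1])
```

```text
[ 0.32571631 -0.20840772  0.27692697] 0.0008508127300866114 [-0.07017983 -0.38952728  0.24213548]
('top', 228, array([ 0.5078, -0.2064]), np.float64(0.0522), 'z', np.float64(0.1067), 'tilt', array([-0.3, -0.6]))
('scene', 29, array([ 0.5074, -0.1947]), np.float64(0.0423), 'z', np.float64(0.0949), 'tilt', array([-8.4, 11. ]))
floor 0.0668119465213104
```

View pics/c6.png

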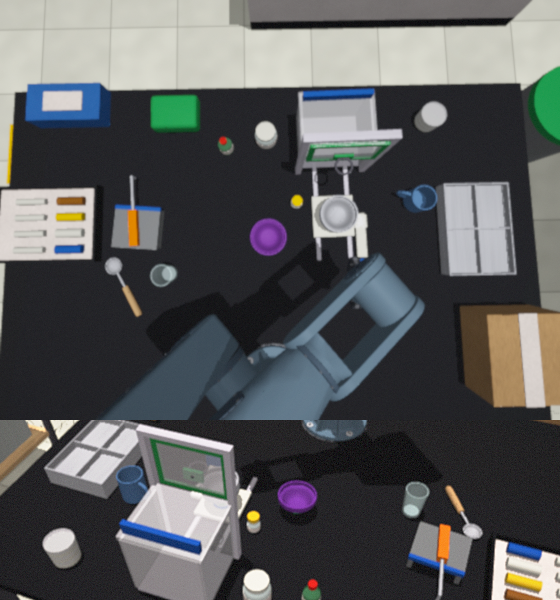

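Both covers are stacked: rim at 107 mm, inner floor at 67 mm, level, top-view px (339,213). The pole is still at its stand and no other covers can be seen. I'll push the tab with closed fingers, tilted so the arm stays behind it and clear of the hatch.

Call:
arm_command:
  series:
    - [-0.016, -0.008, 0.015, -7, 0, 0, 0]
    - [-0.032, -0.016, 0.03, -14, 0, 0, 0]
    - [-0.048, -0.024, 0.045, -21, 0, 0, 0]
    - [-0.064, -0.032, 0.06, -28, 0, 0, 0]
    - [-0.078, -0.041, 0.077, -35, 0, 0, 0]

```text
time_s: 13.85
eef_pos: [0.2868, -0.2881, 0.201]
eef_rot: [0.215, 0.674, 0.675, 0.212]
wrist_force: [0.1, 0.9, -1.1]
opening: -0.002
```

Run:
```python
from rimfit import *
o,p,r=pose();print(p,o["q"].round(2),r.round(3))
a,d=shot("top","top10")
b=cv2.inRange(hsv(a),(100,120,60),(125,255,255));q=np.argwhere(b[245:270,340:390])[:,::-1]+[340,245]
if len(q):P=plane("top",q,.062);print("tab",len(q),P.min(0),P.max(0),P.mean(0))
cv2.imwrite("pics/c7.png",cv2.resize(a[180:330,290:430],(560,600),interpolation=2)[:,:,::-1])
```

```text
[ 0.28684436 -0.28813724  0.20099683] [-1.48 -0.22  2.34  0.71  1.08 -1.84] [[ 0.     0.818  0.575]
 [ 1.     0.002 -0.004]
 [-0.004  0.575 -0.818]]
tab 96 [ 0.36367095 -0.31889008  0.062     ] [ 0.38189101 -0.25489437  0.062     ] [ 0.37266124 -0.29077664  0.062     ]
```

View pics/c7.png

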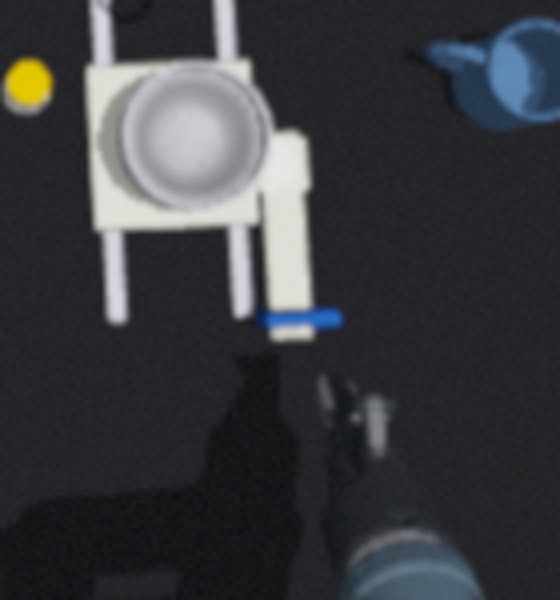

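Call:
arm_command:
  series:
    - [0, -0.014, 0.021, 0, 0, 0, 0]
    - [0, -0.029, 0.042, 0, 0, 0, 0]
    - [0, -0.044, 0.063, 0, 0, 0, 0]
    - [0, -0.059, 0.0843, 0, 0, 0, 0]
    - [0, -0.059, 0.0843, 0, 0, 0, 0]

```text
time_s: 14.4
eef_pos: [0.2865, -0.2842, 0.0947]
eef_rot: [0.208, 0.675, 0.674, 0.214]
wrist_force: [-1.0, 0.9, 0.2]
opening: 0.002
```

Call:
arm_command:
  series:
    - [0, 0.007, 0.005, 0, 0, 0, 0]
    - [0, 0.014, 0.01, 0, 0, 0, 0]
    - [0, 0.02, 0.014, 0, 0, 0, 0]
    - [0, 0.025, 0.0175, 0, 0, 0, 0]
    - [0.001, 0.03, 0.021, 0, 0, 0, 0]

```text
time_s: 14.9
eef_pos: [0.3237, -0.286, 0.0981]
eef_rot: [0.212, 0.674, 0.675, 0.211]
wrist_force: [-3.3, -1.7, 0.9]
opening: 0.0
```

Run:
```python
from rimfit import *
o,p,r=pose();print(p,o["q"].round(2),o["wrist_force"])
a,d=shot("top","top11")
b=cv2.inRange(hsv(a),(100,120,60),(125,255,255));q=np.argwhere(b[235:270,340:390])[:,::-1]+[340,235]
if len(q):P=plane("top",q,.062);print("tab",len(q),P.min(0),P.max(0),P.mean(0))
print(rim("top",d,(.509,-.2037),.107))
```

```text
[ 0.32366374 -0.28599367  0.09813412] [-1.36  0.12  2.32  0.91  0.79 -2.05] [-3.31195873 -1.68185226  0.85249945]
tab 111 [ 0.369607   -0.31917098  0.062     ] [ 0.38784761 -0.25513857  0.062     ] [ 0.37746796 -0.28985303  0.062     ]
('top', 216, array([ 0.5134, -0.2061]), np.float64(0.0523), 'z', np.float64(0.1071), 'tilt', array([ 0.1, -0.2]))
```

Contact is made and the tray moves with the stack, so I'll keep pushing.

Call:
arm_command:
  series:
    - [0, 0.01, 0.007, 0, 0, 0, 0]
    - [0, 0.02, 0.014, 0, 0, 0, 0]
    - [0.001, 0.03, 0.021, 0, 0, 0, 0]
    - [0.001, 0.04, 0.028, 0, 0, 0, 0]
    - [0.001, 0.05, 0.035, 0, 0, 0, 0]

```text
time_s: 15.45
eef_pos: [0.3844, -0.284, 0.0972]
eef_rot: [0.211, 0.675, 0.675, 0.212]
wrist_force: [-2.1, -0.3, 2.7]
opening: -0.003
```

Call:
arm_command:
  series:
    - [0, 0.01, 0.007, 0, 0, 0, 0]
    - [0, 0.02, 0.014, 0, 0, 0, 0]
    - [0.001, 0.03, 0.021, 0, 0, 0, 0]
    - [0.001, 0.04, 0.028, 0, 0, 0, 0]
    - [0.001, 0.05, 0.035, 0, 0, 0, 0]

```text
time_s: 15.95
eef_pos: [0.4456, -0.2828, 0.0969]
eef_rot: [0.211, 0.675, 0.675, 0.212]
wrist_force: [-3.1, 1.3, 2.0]
opening: -0.004
```

Run:
```python
from rimfit import *
o,p,r=pose();print(p,o["q"].round(2),o["wrist_force"])
a,d=shot("top","top12");b,_=shot("scene","scene12")
m=cv2.inRange(hsv(a),(100,120,60),(125,255,255));q=np.argwhere(m[190:270,340:390])[:,::-1]+[340,190]
if len(q):P=plane("top",q,.062);print("tab",len(q),P.min(0),P.max(0),P.mean(0))
print(rim("top",d,(.633,-.2047),.107))
o=np.zeros((600,800,3),np.uint8);o[:,:400]=cv2.resize(a[120:255,290:380],(400,600),interpolation=2);o[:,400:]=cv2.resize(b[140:290,150:250],(400,600),interpolation=2)
cv2.imwrite("pics/c8.png",o[:,:,::-1])
```

```text
[ 0.44559669 -0.28276094  0.09690149] [-1.04  0.26  2.14  0.97  0.64 -1.8 ] [-3.08021433  1.30896311  1.97067566]
tab 95 [ 0.49140327 -0.31565697  0.062     ] [ 0.50966889 -0.25088971  0.062     ] [ 0.49843093 -0.28614874  0.062     ]
('top', 147, array([ 0.6345, -0.203 ]), np.float64(0.0522), 'z', np.float64(0.1062), 'tilt', array([-1.6, -0.1]))
```

View pics/c8.png

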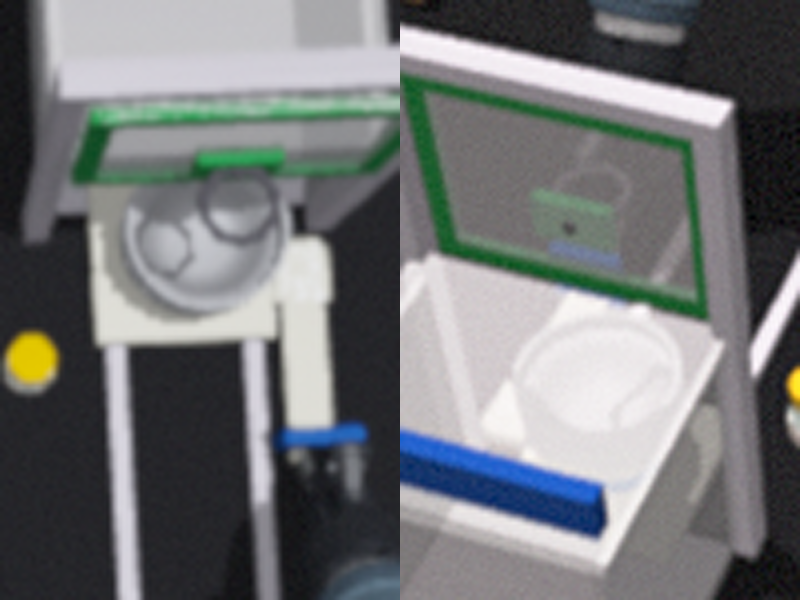

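The stack rides upright into the cabinet. About 90–110 mm of travel remains.

Call:
arm_command:
  series:
    - [0, 0.01, 0.007, 0, 0, 0, 0]
    - [0, 0.02, 0.014, 0, 0, 0, 0]
    - [0.001, 0.03, 0.021, 0, 0, 0, 0]
    - [0.001, 0.04, 0.028, 0, 0, 0, 0]
    - [0.001, 0.05, 0.035, 0, 0, 0, 0]

```text
time_s: 16.55
eef_pos: [0.5069, -0.2815, 0.0964]
eef_rot: [0.211, 0.675, 0.675, 0.212]
wrist_force: [-2.0, 0.9, 1.1]
opening: 0.001
```

Call:
arm_command:
  series:
    - [0, 0.004, 0.003, 0, 0, 0, 0]
    - [0, 0.008, 0.006, 0, 0, 0, 0]
    - [0, 0.012, 0.0085, 0, 0, 0, 0]
    - [0, 0.016, 0.011, 0, 0, 0, 0]
    - [0, 0.02, 0.014, 0, 0, 0, 0]

```text
time_s: 17.05
eef_pos: [0.5305, -0.2818, 0.0965]
eef_rot: [0.211, 0.675, 0.675, 0.212]
wrist_force: [-3.4, 2.0, 0.1]
opening: -0.004
```

Call:
arm_command:
  series:
    - [0, 0.0015, 0.001, 0, 0, 0, 0]
    - [0, 0.003, 0.002, 0, 0, 0, 0]
    - [0, 0.0045, 0.003, 0, 0, 0, 0]
    - [0, 0.006, 0.0042, 0, 0, 0, 0]
    - [0, 0.006, 0.0042, 0, 0, 0, 0]

```text
time_s: 17.55
eef_pos: [0.538, -0.2822, 0.0968]
eef_rot: [0.212, 0.675, 0.675, 0.212]
wrist_force: [-1.0, 0.7, -0.6]
opening: -0.004
```

Call:
arm_command:
  series:
    - [0, 0.0015, 0.001, 0, 0, 0, 0]
    - [0, 0.003, 0.002, 0, 0, 0, 0]
    - [0, 0.0045, 0.003, 0, 0, 0, 0]
    - [0, 0.005, 0.0035, 0, 0, 0, 0]
    - [0, 0.005, 0.0035, 0, 0, 0, 0]

```text
time_s: 18.05
eef_pos: [0.544, -0.2821, 0.0967]
eef_rot: [0.212, 0.675, 0.675, 0.212]
wrist_force: [-1.4, 0.6, 0.6]
opening: -0.002
```

Call:
arm_command:
  series:
    - [0, 0.001, 0.0007, 0, 0, 0, 0]
    - [0, 0.002, 0.0014, 0, 0, 0, 0]
    - [0, 0.003, 0.002, 0, 0, 0, 0]
    - [0, 0.0035, 0.0025, 0, 0, 0, 0]
    - [0, 0.0035, 0.0025, 0, 0, 0, 0]

```text
time_s: 18.55
eef_pos: [0.5483, -0.2821, 0.0966]
eef_rot: [0.211, 0.675, 0.675, 0.212]
wrist_force: [-1.3, 0.3, -0.1]
opening: -0.0
```

Call:
arm_command:
  series:
    - [0, 0.001, 0.0007, 0, 0, 0, 0]
    - [0, 0.002, 0.0014, 0, 0, 0, 0]
    - [0, 0.003, 0.002, 0, 0, 0, 0]
    - [0, 0.0035, 0.0025, 0, 0, 0, 0]
    - [0, 0.0035, 0.0025, 0, 0, 0, 0]

```text
time_s: 19.05
eef_pos: [0.5517, -0.282, 0.0964]
eef_rot: [0.211, 0.675, 0.675, 0.212]
wrist_force: [-13.2, 1.4, 7.8]
opening: -0.003
```

Call:
arm_command:
  series:
    - [0, 0.001, 0.0007, 0, 0, 0, 0]
    - [0, 0.002, 0.0014, 0, 0, 0, 0]
    - [0, 0.003, 0.002, 0, 0, 0, 0]
    - [0, 0.0035, 0.0025, 0, 0, 0, 0]
    - [0, 0.0035, 0.0025, 0, 0, 0, 0]

```text
time_s: 19.55
eef_pos: [0.5529, -0.2822, 0.0963]
eef_rot: [0.21, 0.675, 0.675, 0.21]
wrist_force: [-54.3, 4.4, 38.6]
opening: -0.002
```

Run:
```python
from rimfit import *
o,p,r=pose();print(p,o["wrist_force"])
a,d=shot("top","top13");b,_=shot("scene","scene13")
m=cv2.inRange(hsv(a),(100,120,60),(125,255,255));q=np.argwhere(m[160:240,340:390])[:,::-1]+[340,160]
if len(q):P=plane("top",q,.062);print("tab",len(q),P.min(0),P.max(0),P.mean(0))
```

```text
[ 0.55291519 -0.28216761  0.09630702] [-54.30603626   4.37154336  38.62600634]
tab 56 [ 0.59126741 -0.30825538  0.062     ] [ 0.61232851 -0.24877934  0.062     ] [ 0.60197099 -0.2685309   0.062     ]
```

Call:
arm_command:
  series:
    - [0, -0.01, -0.007, 0, 0, 0, 0]
    - [0, -0.03, -0.021, 0, 0, 0, 0]
    - [0, -0.055, -0.0385, 0, 0, 0, 0]
    - [0, -0.082, -0.0575, 0, 0, 0, 0]
    - [0, -0.082, -0.0575, 0, 0, 0, 0]

```text
time_s: 20.15
eef_pos: [0.4542, -0.2818, 0.0962]
eef_rot: [0.211, 0.676, 0.674, 0.211]
wrist_force: [-0.1, -0.2, -0.1]
opening: -0.0
```

Call:
arm_command:
  series:
    - [0, 0.015, -0.028, 7, 0, 0, 0]
    - [0, 0.035, -0.06, 14, 0, 0, 0]
    - [0, 0.06, -0.09, 21, 0, 0, 0]
    - [0, 0.085, -0.12, 28, 0, 0, 0]
    - [0, 0.1, -0.15, 35, 0, 0, 0]

```text
time_s: 20.65
eef_pos: [0.4539, -0.2829, 0.2813]
eef_rot: [0.014, 0.708, 0.706, 0.011]
wrist_force: [1.4, -0.5, -0.4]
opening: -0.001
```

```bash
cat > mpole.py <<'E'
from h import *
import sys
t=sys.argv[1]
T,dT=shot("top","top"+t);S,dS=shot("scene","scene"+t)
def line(P):
    vx,vy,x,y=cv2.fitLine((P[:,:2]*1000).astype(np.float32),cv2.DIST_HUBER,0,.01,.01).ravel()
    if abs(vx)>abs(vy): s=np.sign(vx)
    else: s=np.sign(vy)
    return np.degrees(np.arctan2(s*vy,s*vx)).round(2)
for n,I,d in(("top",T,dT),("scene",S,dS)):
    H=hsv(I);C=cloud(n,d)
    o=cv2.inRange(H,(3,150,110),(18,255,255))>0
    k=o&(abs(C[...,0]-.48)<.12)&(abs(C[...,1]-.41)<.12)&(C[...,2]>.06)&(C[...,2]<.085)&(d>0)
    P=plane(n,np.argwhere(k)[:,::-1],.074);W=C[k]
    ax=line(P);u=np.array([np.cos(np.radians(ax)),np.sin(np.radians(ax))]);s=P[:,:2]@u;v=P[:,:2]@[-u[1],u[0]]
    cs,cv=(np.percentile(s,1)+np.percentile(s,99))/2,(np.percentile(v,2)+np.percentile(v,98))/2
    print(n,"pole yaw",ax,"centre",(cs*u+cv*np.array([-u[1],u[0]])).round(4),"len",np.ptp(s).round(3),np.ptp(v).round(3),"ztop",np.median(W[:,2]).round(4),"mean",P.mean(0)[:2].round(4))
    b=cv2.inRange(H,(100,100,60),(125,255,255))>0
    k=b&(abs(C[...,0]-.545)<.04)&(abs(C[...,1]-.41)<.1)&(C[...,2]>.03)&(d>0)
    P=plane(n,np.argwhere(k)[:,::-1],.05);a=line(P);print(n,"edge yaw",a-90,"ends y",P[:,1].min().round(4),P[:,1].max().round(4),"x",P[:,0].min().round(4),P[:,0].max().round(4),"mean",P.mean(0)[:2].round(4))
    # grey top by depth height
    k=(abs(C[...,0]-.48)<.09)&(abs(C[...,1]-.41)<.1)&(abs(C[...,2]-.05)<.006)&(d>0)
    P=C[k];print(n,"top plate",P.min(0).round(3),P.max(0).round(3),np.median(P[:,2]).round(4),cv2.minAreaRect((P[:,:2]*1000).astype(np.float32)))
    if len(sys.argv)>2: cv2.imwrite(f"pics/p{n}{t}.png",cv2.resize((I[160:270,95:200] if n=="top" else I[190:330,380:500]),(570,600),interpolation=2)[:,:,::-1])
o,p,r=pose();print(p,r.round(3),o["wrist_force"],o["q"].round(2))
E
python3 mpole.py 14
```

```text
top pole yaw 4.4 centre [0.4803 0.4123] len 0.107 0.029 ztop 0.0743 mean [0.48   0.4123]
top edge yaw -4.8099976 ends y 0.3353 0.4785 x 0.5319 0.5532 mean [0.5427 0.4052]
top top plate [0.415 0.337 0.044] [0.554 0.489 0.056] 0.0506 ((483.5758056640625, 413.44781494140625), (143.13841247558594, 130.64923095703125), 85.26847839355469)
scene pole yaw 3.02 centre [0.4888 0.4149] len 0.121 0.028 ztop 0.072 mean [0.4891 0.4148]
scene edge yaw -4.419998 ends y 0.3391 0.4786 x 0.5324 0.5638 mean [0.5488 0.4083]
scene top plate [0.415 0.339 0.044] [0.556 0.487 0.056] 0.0488 ((485.88092041015625, 414.3651123046875), (139.74493408203125, 133.81031799316406), 85.27022552490234)
[ 0.45759958 -0.2844872   0.285993  ] [[-0.003  0.999  0.045]
 [ 1.     0.004 -0.01 ]
 [-0.01   0.045 -0.999]] [ 1.15586808 -0.2859593  -0.04925722] [-0.79  0.09  1.74  0.03  1.27 -0.8 ]
```

The tray reached its end stop: the push force rose from 2 N to over 50 N, and the tab had moved about 230 mm. Next I'll fetch the pole. It lies at (0.482, 0.413) with yaw about +4°, while the stand's yaw is about −4.6°.

Call:
arm_command:
  series:
    - [0.03, 0.0015, 0, 0, 0, 8, 0.06]
    - [0.077, 0.003, 0, 0, 0, 16, 0.06]
    - [0.124, 0.005, 0, 0, 0, 24, 0.06]
    - [0.171, 0.007, 0, 0, 0, 32, 0.06]
    - [0.218, 0.009, 0, 0, 0, 40, 0.06]

```text
time_s: 21.25
eef_pos: [0.4622, -0.0686, 0.2777]
eef_rot: [0.008, 0.903, 0.429, 0.019]
wrist_force: [0.8, -0.1, -0.1]
opening: 0.702
```

Call:
arm_command:
  series:
    - [0.037, -0.029, 0, 0, 0, 8, 0.06]
    - [0.074, -0.058, 0, 0, 0, 16, 0.06]
    - [0.111, -0.087, 0, 0, 0, 24, 0.06]
    - [0.148, -0.116, 0, 0, 0, 32, 0.06]
    - [0.186, -0.144, 0, 0, 0, 40, 0.06]

```text
time_s: 21.75
eef_pos: [0.4662, 0.1422, 0.2782]
eef_rot: [0.001, 0.992, 0.128, 0.02]
wrist_force: [0.2, -0.3, -0.9]
opening: 0.707
```

Call:
arm_command:
  series:
    - [0.012, -0.045, 0, 0, 0, 2, 0.06]
    - [0.024, -0.09, 0, 0, 0, 4, 0.06]
    - [0.036, -0.135, 0, 0, 0, 6, 0.06]
    - [0.048, -0.18, 0.01, 0, 0, 6, 0.06]
    - [0.061, -0.222, 0.02, 0, 0, 6, 0.06]

```text
time_s: 22.25
eef_pos: [0.468, 0.3733, 0.2584]
eef_rot: [-0.0, 0.997, 0.079, 0.02]
wrist_force: [-0.3, -0.5, 0.7]
opening: 0.702
```

Call:
arm_command:
  series:
    - [0, 0, 0, 0, 0, 0, 0.06]
    - [0, 0, 0, 0, 0, 0, 0.06]
    - [0, 0, 0, 0, 0, 0, 0.06]
    - [0, 0, 0, 0, 0, 0, 0.06]
    - [0, 0, 0, 0, 0, 0, 0.06]

```text
time_s: 22.75
eef_pos: [0.4687, 0.3693, 0.2592]
eef_rot: [0.001, 0.997, 0.078, 0.02]
wrist_force: [-0.1, -0.1, 0.8]
opening: 0.705
```

```bash
python3 mpole.py 15 v 2>&1 | grep -v "^top"
```

```text
scene pole yaw 3.33 centre [0.4882 0.4149] len 0.119 0.028 ztop 0.0721 mean [0.4896 0.4149]
scene edge yaw -4.3799973 ends y 0.3391 0.4788 x 0.5324 0.5638 mean [0.5487 0.4086]
scene top plate [0.415 0.339 0.044] [0.559 0.487 0.056] 0.0487 ((486.1185607910156, 414.1701965332031), (139.85264587402344, 136.29367065429688), 85.48006439208984)
[0.46859562 0.36949385 0.25914759] [[ 0.987  0.155  0.039]
 [ 0.155 -0.988  0.002]
 [ 0.039  0.004 -0.999]] [-0.46307252 -0.15827936  0.53592289] [ 0.48  0.25  1.61 -0.02  1.24  1.9 ]
```

View pics/pscene15.png

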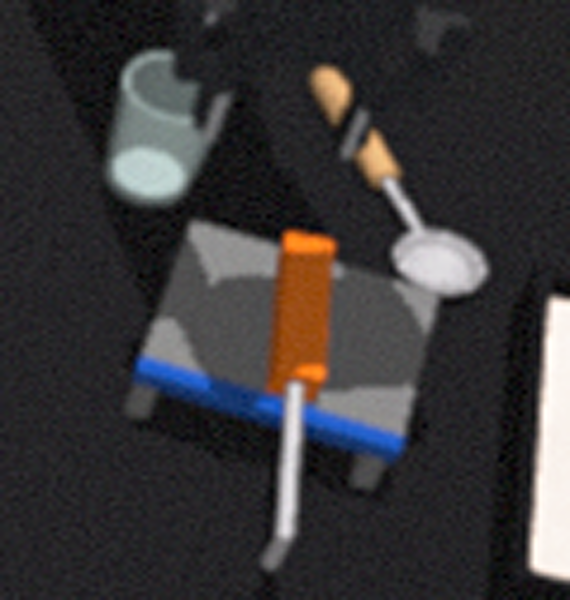

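```bash
cat > go.py <<'E'
from h import *
import sys
# go.py x y z theta_deg [pitch]: shift/turn in tool axes from measured pose
x,y,z,t=map(float,sys.argv[1:5]);o,p,r=pose()
a=np.radians(t);G=np.array([[np.cos(a),np.sin(a),0],[np.sin(a),-np.cos(a),0],[0,0,-1]])
if len(sys.argv)>5: G=R.from_rotvec(np.radians(float(sys.argv[5]))*G[:,1]).as_matrix()@G
print("at",p.round(4),"F",o["wrist_force"].round(1),"open",round(o["opening"],3),"shift",(r.T@(np.array([x,y,z])-p)).round(4),"turn",np.degrees(R.from_matrix(r.T@G).as_rotvec()).round(2))
E
python3 go.py .492 .4137 .2 4
```

```text
at [0.4686 0.3695 0.2591] F [-0.5 -0.2  0.5] open 0.702 shift [ 0.0277 -0.0403  0.0601] turn [ 0.14 -2.23  4.93]
```

Call:
arm_command:
  series:
    - [0.009, -0.013, 0.015, 0.1, -1.1, 2.5, 0.06]
    - [0.018, -0.027, 0.03, 0.1, -2.2, 4.9, 0.06]
    - [0.0277, -0.0403, 0.045, 0.1, -2.2, 4.9, 0.06]
    - [0.0277, -0.0403, 0.06, 0.1, -2.2, 4.9, 0.06]
    - [0.0277, -0.0403, 0.06, 0.1, -2.2, 4.9, 0.06]

```text
time_s: 23.35
eef_pos: [0.4902, 0.4132, 0.1965]
eef_rot: [0.002, 0.999, 0.036, -0.002]
wrist_force: [-0.2, -0.4, 0.0]
opening: 0.704
```

```bash
python3 go.py .492 .4137 .126 4
```

```text
at [0.4902 0.4132 0.1965] F [-0.2 -0.4  0. ] open 0.704 shift [ 0.0022 -0.0006  0.0705] turn [0.2  0.28 0.1 ]
```

Call:
arm_command:
  series:
    - [0.001, 0, 0.025, 0, 0, 0, 0.06]
    - [0.001, 0, 0.05, 0, 0, 0, 0.06]
    - [0.001, 0, 0.065, 0, 0, 0, 0.06]
    - [0.001, 0, 0.072, 0, 0, 0, 0.06]
    - [0.001, 0, 0.072, 0, 0, 0, 0.06]

```text
time_s: 23.85
eef_pos: [0.4921, 0.4139, 0.127]
eef_rot: [0.001, 0.999, 0.036, -0.001]
wrist_force: [-0.3, 1.1, 0.6]
opening: 0.702
```

Call:
arm_command:
  series:
    - [0, 0, 0, 0, 0, 0, 0.03]
    - [0, 0, 0, 0, 0, 0, 0.01]
    - [0, 0, 0, 0, 0, 0, 0]
    - [0, 0, 0, 0, 0, 0, 0]
    - [0, 0, 0, 0, 0, 0, 0]

```text
time_s: 24.35
eef_pos: [0.4934, 0.415, 0.1293]
eef_rot: [-0.0, 0.999, 0.036, 0.001]
wrist_force: [-0.4, 0.4, 6.0]
opening: 0.289
```

Call:
arm_command:
  series:
    - [0, 0, -0.01, 0, 0, 0, 0]
    - [0, 0, -0.03, 0, 0, 0, 0]
    - [0, 0, -0.06, 0, 0, 0, 0]
    - [0, 0, -0.09, 0, 0, 0, 0]
    - [0, 0, -0.09, 0, 0, 0, 0]

```text
time_s: 24.85
eef_pos: [0.4946, 0.4158, 0.2231]
eef_rot: [-0.001, 0.999, 0.036, 0.004]
wrist_force: [0.3, 0.2, -1.1]
opening: 0.287
```

Run:
```python
from h import *
o,p,r=pose();print(p,o["opening"],o["wrist_force"],o["torque"],r.round(3))
b,e=shot("scene","scene16");a,d=shot("top","top16");q=np.zeros((600,800,3),np.uint8);q[:,:400]=cv2.resize(b[180:330,390:490],(400,600),interpolation=2);q[:,400:]=cv2.resize(a[100:250,80:180],(400,600),interpolation=2);cv2.imwrite("pics/c9.png",q[:,:,::-1])
```

```text
[0.49455423 0.41578365 0.2231441 ] 0.2866955677600282 [ 0.3223825   0.17456691 -1.08066879] [-0.00096781 -0.0750725  -0.0208263 ] [[ 0.997  0.072  0.007]
 [ 0.072 -0.997  0.003]
 [ 0.008 -0.003 -1.   ]]
```

View pics/c9.png

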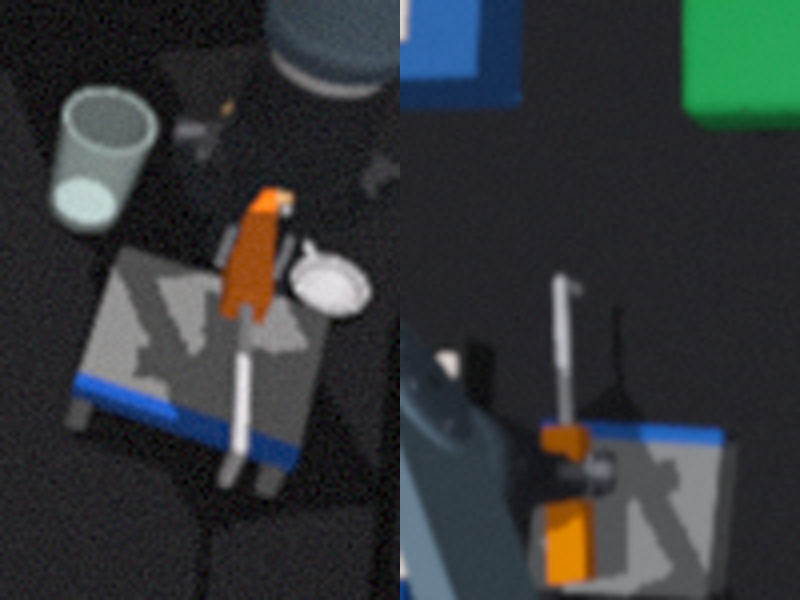

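The pole is held level with the jaws near its middle: scene px (448,245), hook at (448,298). Now I'll locate the hatch ring from both views.

Run:
```python
from h import *
a,d=load("top5");b,e=load("scene5")
print(tri((198,187.5),(343.8,166)),tri((197,188),(344,165.7)))
# refine top: dark ring pixels
g=cv2.GaussianBlur(cv2.cvtColor(a,cv2.COLOR_RGB2GRAY),(0,0),.7)
# depth points near the ring
for n,D in(("top",d),("scene",e)):
    C=cloud(n,D);k=(D>0)&(abs(C[...,0]-.61)<.04)&(abs(C[...,1]+.2)<.04)&(C[...,2]>.225)&(C[...,2]<.275)
    P=C[k];k2=P[:,0]<.625;print(n,len(P),np.median(P[:,2]),circ(P[k2]) if k2.sum()>5 else 0,P[k2].min(0),P[k2].max(0))
# held hook end / rod, in top16
q=np.zeros((600,800,3),np.uint8);q[:,:400]=cv2.resize(a[140:185,328:358],(400,600),interpolation=2);q[:,400:]=cv2.resize(b[165:210,180:215][:, :30],(400,600),interpolation=2);cv2.imwrite("pics/c10.png",q[:,:,::-1])
```

```text
(array([ 0.61966614, -0.1988256 ,  0.25400081]), np.float64(0.0023870197768283883)) (array([ 0.62095091, -0.20025688,  0.25282982]), np.float64(0.0010032374332299334))
top 251 0.2598721150564979 (array([ 0.61857729, -0.19812687]), np.float64(0.020749662107938202)) [ 0.59532898 -0.22055248  0.25386756] [ 0.62436568 -0.17594352  0.26283517]Traceback (most recent call last):
  File "<stdin>", line 9, in <module>
    return umr_minimum(a, axis, None, out, keepdims, initial, where)
ValueError: zero-size array to reduction operation minimum which has no identity
```

```bash
python3 go.py .43 .2 .386 1
python3 - <<'E'
from h import *
o,p,r=pose();print("hook corner",plane("top",[(120,170)],.158),tri((390+238/4,180+460/4),(120,170)))
E
```

```text
at [0.4926 0.4146 0.2182] F [-0.6 -0.7 -0.7] open 0.29 shift [-0.0777  0.2096 -0.1677] turn [ 0.04 -0.05  3.11]
hook corner [[0.64065476 0.42137349 0.158     ]] (array([0.64313158, 0.42760579, 0.14560401]), np.float64(0.0021303876800324198))
```

Call:
arm_command:
  series:
    - [-0.012, 0.02, -0.027, 0, 0, 1, 0]
    - [-0.025, 0.05, -0.054, 0, 0, 2, 0]
    - [-0.037, 0.09, -0.081, 0, 0, 3.1, 0]
    - [-0.05, 0.13, -0.108, 0, 0, 3.1, 0]
    - [-0.062, 0.168, -0.134, 0, 0, 3.1, 0]

```text
time_s: 25.45
eef_pos: [0.4412, 0.241, 0.3506]
eef_rot: [0.001, 1.0, 0.009, -0.002]
wrist_force: [1.0, -0.1, -1.3]
opening: 0.286
```

Call:
arm_command:
  series:
    - [-0.004, 0.043, -0.01, 0, 0, 0, 0]
    - [-0.008, 0.086, -0.02, 0, 0, 0, 0]
    - [-0.012, 0.129, -0.034, 0, 0, 0, 0]
    - [-0.016, 0.172, -0.034, 0, 0, 0, 0]
    - [-0.02, 0.215, -0.034, 0, 0, 0, 0]

```text
time_s: 25.95
eef_pos: [0.4256, 0.0259, 0.3848]
eef_rot: [0.0, 1.0, 0.009, -0.001]
wrist_force: [1.0, -0.1, -1.4]
opening: 0.292
```

Call:
arm_command:
  series:
    - [0, 0.043, 0, 0, 0, 0, 0]
    - [0, 0.086, 0, 0, 0, 0, 0]
    - [0, 0.129, 0, 0, 0, 0, 0]
    - [0, 0.172, 0, 0, 0, 0, 0]
    - [0, 0.21, 0, 0, 0, 0, 0]

```text
time_s: 26.45
eef_pos: [0.4293, -0.1843, 0.3843]
eef_rot: [-0.0, 1.0, 0.008, -0.001]
wrist_force: [0.6, 1.1, -0.8]
opening: 0.282
```

Call:
arm_command:
  series:
    - [0, 0, 0, 0, 0, 0, 0]
    - [0, 0, 0, 0, 0, 0, 0]
    - [0, 0, 0, 0, 0, 0, 0]
    - [0, 0, 0, 0, 0, 0, 0]
    - [0, 0, 0, 0, 0, 0, 0]

```text
time_s: 26.95
eef_pos: [0.4303, -0.1816, 0.3862]
eef_rot: [0.001, 1.0, 0.01, -0.0]
wrist_force: [-0.8, 0.2, -1.7]
opening: 0.284
```

```bash
python3 go.py .470 -.1995 .386 1
python3 - <<'E'
from h import *
a,d=shot("top","top17");b,e=shot("scene","scene17")
q=np.zeros((600,800,3),np.uint8);q[:,:400]=cv2.resize(a[110:245,290:380],(400,600),interpolation=2);q[:,400:]=cv2.resize(b[130:250,140:220],(400,600),interpolation=2);cv2.imwrite("pics/c10.png",q[:,:,::-1])
E
```

```text
at [ 0.4303 -0.1816  0.3862] F [-0.8  0.2 -1.7] open 0.284 shift [0.0393 0.0187 0.0002] turn [0.06 0.02 0.1 ]
```

View pics/c10.png

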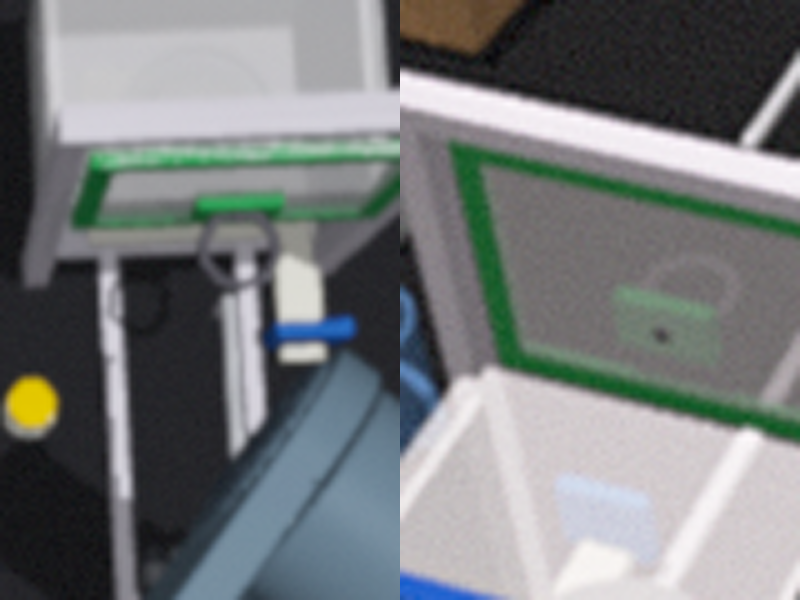

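Run:
```python
from h import *
print(plane("top",[(341.1,177.1)],.322),plane("top",[(341.3,178)],.319), plane("top",[(344,165.6)],.257))
d=np.load("pics/top17.npy");C=cloud("top",d)
k=(d>0)&(abs(C[...,1]+.19)<.05)&(C[...,2]>.29)&(C[...,2]<.34)&(C[...,0]>.5)&(C[...,0]<.62)
P=C[k];print(len(P),P.min(0),P.max(0),np.median(P[:,2]),np.polyfit(P[:,0],P[:,1],1),np.polyfit(P[:,0],P[:,2],1))
k=(d>0)&(abs(C[...,1]+.2)<.03)&(C[...,2]>.235)&(C[...,2]<.28)&(C[...,0]>.57)&(C[...,0]<.628)
P=C[k];print(len(P),circ(P),P.min(0),P.max(0))
```

```text
[[ 0.57854427 -0.18000236  0.322     ]] [[ 0.57687491 -0.18092805  0.319     ]] [[ 0.6205094  -0.19998497  0.257     ]]
119 [ 0.50063523 -0.18519543  0.29420028] [ 0.58155886 -0.17637282  0.32732189] 0.32239515451276335 [ 0.02591265 -0.19425567] [-0.05891979  0.35348583]
77 (array([ 0.61909273, -0.19799171]), np.float64(0.02114142823882378)) [ 0.59542093 -0.22048719  0.25397813] [ 0.62714597 -0.17436033  0.26234594]
```

Call:
arm_command:
  series:
    - [0.01, 0.008, 0, 0, 0, 0, 0]
    - [0.02, 0.014, 0, 0, 0, 0, 0]
    - [0.03, 0.0193, 0, 0, 0, 0, 0]
    - [0.038, 0.0193, 0, 0, 0, 0, 0]
    - [0.0422, 0.0193, 0, 0, 0, 0, 0]

```text
time_s: 27.55
eef_pos: [0.4735, -0.2011, 0.386]
eef_rot: [0.0, 1.0, 0.009, -0.0]
wrist_force: [0.2, 0.7, -2.1]
opening: 0.286
```

Call:
arm_command:
  series:
    - [0, 0, 0, 0, 0, 0, 0]
    - [0, 0, 0.005, 0, 0, 0, 0]
    - [0, 0, 0.01, 0, 0, 0, 0]
    - [0, 0, 0.015, 0, 0, 0, 0]
    - [0, 0, 0.015, 0, 0, 0, 0]

```text
time_s: 28.05
eef_pos: [0.4722, -0.2009, 0.3701]
eef_rot: [0.0, 1.0, 0.009, -0.001]
wrist_force: [0.6, -0.4, -0.7]
opening: 0.289
```

```bash
python3 go.py .470 -.1995 .386 1
python3 - <<'E'
from h import *
a,d=shot("top","top18");b,e=shot("scene","scene18")
C=cloud("top",d)
k=(d>0)&(abs(C[...,1]+.2)<.05)&(C[...,2]>.28)&(C[...,2]<.32)&(C[...,0]>.53)&(C[...,0]<.64)
P=C[k];print(len(P),P.min(0),P.max(0),np.polyfit(P[:,0],P[:,1],1),np.polyfit(P[:,0],P[:,2],1))
q=np.zeros((600,800,3),np.uint8);q[:,:400]=cv2.resize(a[140:200,324:364],(400,600),interpolation=2);q[:,400:]=cv2.resize(b[160:220,175:215],(400,600),interpolation=2);cv2.imwrite("pics/c11.png",q[:,:,::-1])
E
```

```text
at [ 0.4722 -0.2009  0.3701] F [ 0.6 -0.4 -0.7] open 0.289 shift [-0.0022 -0.0014 -0.0159] turn [ 0.01  0.1  -0.  ]
107 [ 0.54455429 -0.20455663  0.2820619 ] [ 0.62141505 -0.19541458  0.31064486] [ 0.0207239  -0.21179529] [-0.0414752  0.3300015]
```

View pics/c11.png

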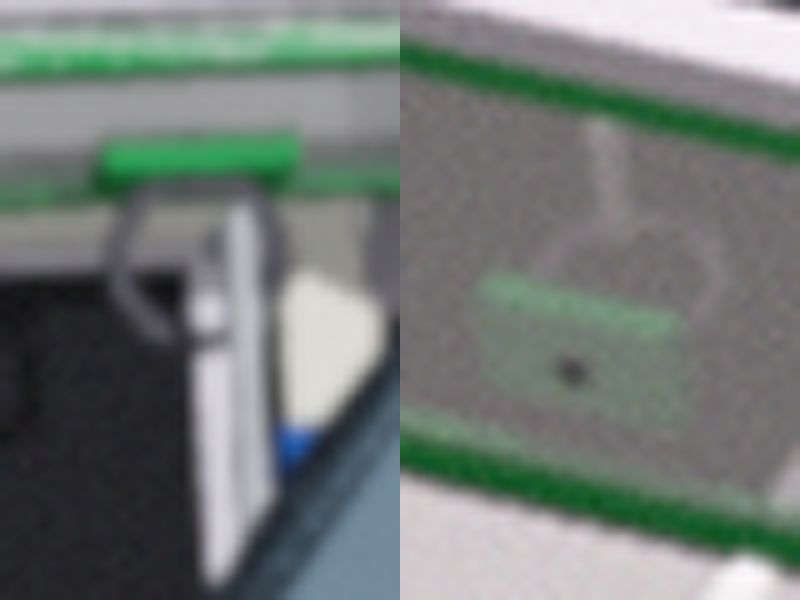

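The depth readings put the hook over the ring: hook (0.617, −0.199), ring (0.619, −0.198). In the top view the rod end is at px (348,160) and the ring at (344,166), with parallax making up the gap. I'll lower the pole and pull.

Call:
arm_command:
  series:
    - [0, 0, 0.007, 0, 0, 0, 0]
    - [0, 0, 0.014, 0, 0, 0, 0]
    - [0, 0, 0.021, 0, 0, 0, 0]
    - [0, 0, 0.028, 0, 0, 0, 0]
    - [0, 0, 0.033, 0, 0, 0, 0]

```text
time_s: 28.65
eef_pos: [0.4725, -0.2011, 0.3372]
eef_rot: [0.0, 1.0, 0.009, -0.001]
wrist_force: [0.8, 0.3, -0.5]
opening: 0.286
```

Call:
arm_command:
  series:
    - [0, 0, 0.005, 0, 0, 0, 0]
    - [0, 0, 0.01, 0, 0, 0, 0]
    - [0, 0, 0.015, 0, 0, 0, 0]
    - [0, 0, 0.02, 0, 0, 0, 0]
    - [0, 0, 0.025, 0, 0, 0, 0]

```text
time_s: 29.15
eef_pos: [0.4728, -0.2013, 0.3131]
eef_rot: [0.001, 1.0, 0.009, 0.0]
wrist_force: [-1.4, 0.0, 1.5]
opening: 0.287
```

```bash
cat > mh.py <<'E'
from h import *
import sys
t=sys.argv[1];o,p,r=pose();print(p.round(4),o["wrist_force"].round(1),o["torque"].round(2),o["opening"])
a,d=shot("top","top"+t);b,e=shot("scene","scene"+t)
for n,I,D in(("top",a,d),("scene",b,e)):
    C=cloud(n,D);g=(cv2.inRange(hsv(I),(50,90,45),(82,255,255))>0)&(D>0)&(abs(C[...,0]-.65)<.04)&(abs(C[...,1]+.2)<.12)
    P=C[g];
    if len(P):print(n,"green z",np.percentile(P[:,2],[1,50,99]).round(4),len(P))
C=cloud("top",d);zr=p[2]-.065
k=(d>0)&(abs(C[...,1]+.2)<.05)&(abs(C[...,2]-zr)<.03)&(C[...,0]>.53)&(C[...,0]<.64)
P=C[k]
if len(P)>5:print("rod",len(P),P.min(0),P.max(0),np.polyfit(P[:,0],P[:,2],1))
E
python3 mh.py 19
```

```text
[ 0.4728 -0.2013  0.3131] [-1.4  0.   1.5] [ 0.1  -0.13  0.04] 0.28724033627256307
top green z [0.2035 0.2577 0.3427] 302
scene green z [0.2103 0.3277 0.3388] 540
rod 201 [ 0.54741686 -0.22100534  0.21995485] [ 0.63994812 -0.17508625  0.2549559 ] [-0.1132496  0.3147729]
```

Hooked: the hatch is moving down. I'll continue.

Call:
arm_command:
  series:
    - [0, 0, 0.01, 0, 0, 0, 0]
    - [0, 0, 0.02, 0, 0, 0, 0]
    - [0, 0, 0.03, 0, 0, 0, 0]
    - [0, 0, 0.04, 0, 0, 0, 0]
    - [0, 0, 0.05, 0, 0, 0, 0]

```text
time_s: 29.75
eef_pos: [0.4728, -0.2013, 0.2623]
eef_rot: [0.001, 1.0, 0.009, -0.0]
wrist_force: [2.2, -1.0, 1.4]
opening: 0.288
```

Call:
arm_command:
  series:
    - [0, 0, 0.01, 0, 0, 0, 0]
    - [0, 0, 0.02, 0, 0, 0, 0]
    - [0, 0, 0.03, 0, 0, 0, 0]
    - [0, 0, 0.04, 0, 0, 0, 0]
    - [0, 0, 0.05, 0, 0, 0, 0]

```text
time_s: 30.25
eef_pos: [0.4726, -0.2013, 0.2124]
eef_rot: [0.001, 1.0, 0.009, -0.0]
wrist_force: [2.1, 0.9, 2.0]
opening: 0.286
```

```bash
python3 mh.py 20
```

```text
[ 0.4726 -0.2013  0.2124] [2.1 0.9 2. ] [ 0.01 -0.69 -0.02] 0.28645172251165346
top green z [0.0036 0.1589 0.2428] 306
scene green z [0.2077 0.2294 0.237 ] 241
rod 156 [ 0.55251825 -0.22021977  0.11807612] [ 0.63990468 -0.17574317  0.15521976] [-0.11061613  0.21272833]
```

Call:
arm_command:
  series:
    - [0, 0, 0.007, 0, 0, 0, 0]
    - [0, 0, 0.014, 0, 0, 0, 0]
    - [0, 0, 0.021, 0, 0, 0, 0]
    - [0, 0, 0.028, 0, 0, 0, 0]
    - [0, 0, 0.032, 0, 0, 0, 0]

```text
time_s: 30.85
eef_pos: [0.4724, -0.2012, 0.1804]
eef_rot: [0.0, 1.0, 0.009, -0.0]
wrist_force: [-0.8, 0.5, 1.0]
opening: 0.29
```

Call:
arm_command:
  series:
    - [0, 0, 0.0015, 0, 0, 0, 0]
    - [0, 0, 0.003, 0, 0, 0, 0]
    - [0, 0, 0.0045, 0, 0, 0, 0]
    - [0, 0, 0.005, 0, 0, 0, 0]
    - [0, 0, 0.005, 0, 0, 0, 0]

```text
time_s: 31.35
eef_pos: [0.4726, -0.2014, 0.1762]
eef_rot: [0.001, 1.0, 0.009, -0.0]
wrist_force: [-1.7, -0.7, 0.4]
opening: 0.288
```

```bash
python3 mh.py 21
```

```text
[ 0.4726 -0.2014  0.1762] [-1.7 -0.7  0.4] [ 0.06  0.02 -0.02] 0.28787219190945784
top green z [0.0006 0.1962 0.2068] 408
scene green z [0.199  0.1994 0.2022] 4
rod 153 [ 0.55474944 -0.2207452   0.08181871] [ 0.63987835 -0.17522758  0.11823262] [-0.11358387  0.17812309]
```

Call:
arm_command:
  series:
    - [0, 0, 0.001, 0, 0, 0, 0]
    - [0, 0, 0.002, 0, 0, 0, 0]
    - [0, 0, 0.003, 0, 0, 0, 0]
    - [0, 0, 0.004, 0, 0, 0, 0]
    - [0, 0, 0.004, 0, 0, 0, 0]

```text
time_s: 31.95
eef_pos: [0.4728, -0.2015, 0.1723]
eef_rot: [0.001, 1.0, 0.009, -0.0]
wrist_force: [-1.8, 0.9, 1.6]
opening: 0.284
```

```bash
python3 mh.py 22
```

```text
[ 0.4728 -0.2015  0.1723] [-1.8  0.9  1.6] [ 0.1  -0.14  0.  ] 0.28371345264492154
top green z [0.0018 0.1184 0.2035] 261
scene green z [0.1948 0.1948 0.1948] 1
rod 144 [ 0.5552483  -0.22150802  0.08227821] [ 0.63992779 -0.17572279  0.11759499] [-0.11045253  0.17309919]
```

Call:
arm_command:
  series:
    - [0, 0, 0.001, 0, 0, 0, 0]
    - [0, 0, 0.002, 0, 0, 0, 0]
    - [0, 0, 0.003, 0, 0, 0, 0]
    - [0, 0, 0.004, 0, 0, 0, 0]
    - [0, 0, 0.004, 0, 0, 0, 0]

```text
time_s: 32.55
eef_pos: [0.4732, -0.2017, 0.1684]
eef_rot: [0.001, 1.0, 0.009, 0.001]
wrist_force: [2.4, -1.1, 2.6]
opening: 0.285
```

```bash
python3 mh.py 23
```

```text
[ 0.4732 -0.2017  0.1684] [ 2.4 -1.1  2.6] [-0.07 -0.95 -0.  ] 0.2850445298639334
top green z [-0.0016  0.126   0.2047] 295
scene green z [0.1956 0.1979 0.201 ] 6
rod 145 [ 0.55499223 -0.2214773   0.08119755] [ 0.63932063 -0.17537841  0.11615672] [-0.09091943  0.16133018]
```

Call:
arm_command:
  series:
    - [0, 0, 0.001, 0, 0, 0, 0]
    - [0, 0, 0.002, 0, 0, 0, 0]
    - [0, 0, 0.003, 0, 0, 0, 0]
    - [0, 0, 0.003, 0, 0, 0, 0]
    - [0, 0, 0.003, 0, 0, 0, 0]

```text
time_s: 33.15
eef_pos: [0.4725, -0.2013, 0.1651]
eef_rot: [0.0, 1.0, 0.009, -0.0]
wrist_force: [1.9, -0.2, 4.2]
opening: 0.284
```

```bash
python3 mh.py 24
python3 - <<'E'
from h import *
for t in("20","22","24"):
    d=np.load(f"pics/top{t}.npy");C=cloud("top",d);zt={"20":.137,"22":.1,"24":.1}[t]
    h=np.hypot(C[...,0]-.619,C[...,1]+.198);k=(d>0)&(h>.016)&(h<.026)&(abs(C[...,2]-zt)<.015)&(C[...,0]<.625)&(abs(C[...,1]+.198)>.008)
    print(t,k.sum(),np.median(C[k][:,2]).round(4))
E
```

```text
[ 0.4725 -0.2013  0.1651] [ 1.9 -0.2  4.2] [-0.01 -0.85 -0.04] 0.2837541745860421
top green z [-0.0018  0.1271  0.2042] 297
scene green z [0.1962 0.1981 0.1986] 4
rod 147 [ 0.55265918 -0.22114519  0.08162074] [ 0.63999134 -0.17502939  0.11656455] [-0.08610886  0.15790914]
20 42 0.143
22 41 0.1037
24 38 0.1031
```

The hatch is at its stop: ring wire top 103 mm, with the frame no longer moving and the force rising. I'll unhook upward and check.

Call:
arm_command:
  series:
    - [0, 0, -0.005, 0, 0, 0, 0]
    - [0, 0, -0.01, 0, 0, 0, 0]
    - [0, 0, -0.02, 0, 0, 0, 0]
    - [0, 0, -0.03, 0, 0, 0, 0]
    - [0, 0, -0.04, 0, 0, 0, 0]

```text
time_s: 33.75
eef_pos: [0.4726, -0.2013, 0.2062]
eef_rot: [0.001, 1.0, 0.009, -0.0]
wrist_force: [0.1, 0.1, -0.3]
opening: 0.294
```

Call:
arm_command:
  series:
    - [0, 0, -0.015, 0, 0, 0, 0]
    - [0, 0, -0.03, 0, 0, 0, 0]
    - [0, 0, -0.045, 0, 0, 0, 0]
    - [0, 0, -0.07, 0, 0, 0, 0]
    - [0, 0, -0.1, 0, 0, 0, 0]

```text
time_s: 34.25
eef_pos: [0.4721, -0.2008, 0.3059]
eef_rot: [0.0, 1.0, 0.009, -0.001]
wrist_force: [0.9, 0.1, -1.2]
opening: 0.292
```

Call:
arm_command:
  series:
    - [-0.02, 0, 0, 0, 0, 0, 0]
    - [-0.045, 0, 0, 0, 0, 0, 0]
    - [-0.07, 0, 0, 0, 0, 0, 0]
    - [-0.07, 0, 0, 0, 0, 0, 0]
    - [-0.07, 0, 0, 0, 0, 0, 0]

```text
time_s: 34.75
eef_pos: [0.4027, -0.2026, 0.3062]
eef_rot: [0.001, 1.0, 0.008, 0.001]
wrist_force: [0.1, -0.9, -1.3]
opening: 0.285
```

```bash
python3 mh.py 25
python3 - <<'E'
from h import *
d=np.load("pics/top25.npy");C=cloud("top",d)
h=np.hypot(C[...,0]-.619,C[...,1]+.198);k=(d>0)&(h>.016)&(h<.026)&(abs(C[...,2]-.1)<.03)&(C[...,0]<.625)
print("ring",k.sum(),np.median(C[k][:,2]).round(4))
k=(d>0)&(abs(C[...,1]+.2)<.02)&(abs(C[...,2]-.23)<.04)&(C[...,0]>.47)&(C[...,0]<.6);P=C[k];print("rod",len(P),P.min(0),P.max(0),np.polyfit(P[:,0],P[:,2],1),np.polyfit(P[:,0],P[:,1],1))
a,_=load("top25");b,_=load("scene25")
cv2.imwrite("pics/c12.png",np.hstack([cv2.resize(a[85:235,290:390],(400,600),interpolation=2),cv2.resize(b[130:330,110:243],(400,600),interpolation=2)])[:,:,::-1])
E
```

```text
[ 0.4027 -0.2026  0.3062] [ 0.1 -0.9 -1.3] [ 0.01 -0.02 -0.01] 0.28459058981796626
top green z [-0.0004  0.124   0.2047] 299
scene green z [0.1967 0.198  0.1992] 5
rod 33 [ 0.53124618 -0.20420203  0.21978488] [ 0.55541571 -0.19776534  0.25313367] [-0.58383182  0.56327764]
ring 53 0.1036
rod 105 [ 0.47173178 -0.20566906  0.21978488] [ 0.55541571 -0.19775691  0.25410364] [-0.03637412  0.26649069] [ 0.01981218 -0.21157596]
```

View pics/c12.png

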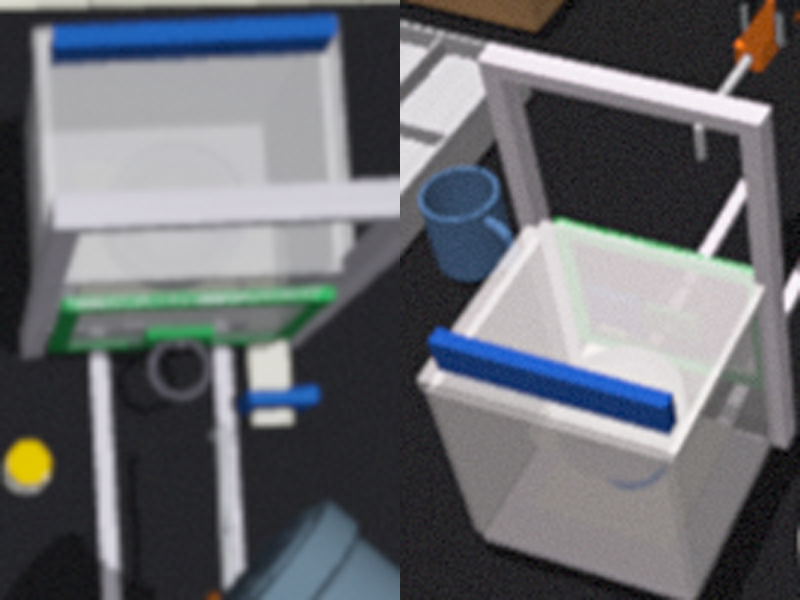

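The hatch stays down (ring 103.6 mm, frame top about 200 mm) with the stack behind it. The pole is free, hook at about scene px (209,182). I'm carrying it back to the stand.

Call:
arm_command:
  series:
    - [0.003, -0.025, 0, 0, 0, 1, 0]
    - [0.006, -0.068, 0, 0, 0, 2, 0]
    - [0.009, -0.111, 0, 0, 0, 3, 0]
    - [0.012, -0.155, 0, 0, 0, 4, 0]
    - [0.015, -0.2, 0, 0, 0, 5.6, 0]

```text
time_s: 35.35
eef_pos: [0.4146, -0.0005, 0.3053]
eef_rot: [0.001, 0.999, -0.041, 0.0]
wrist_force: [0.5, 1.7, -1.4]
opening: 0.286
```

Call:
arm_command:
  series:
    - [0.008, -0.045, 0, 0, 0, 0, 0]
    - [0.016, -0.09, 0, 0, 0, 0, 0]
    - [0.024, -0.135, 0, 0, 0, 0, 0]
    - [0.032, -0.18, 0, 0, 0, 0, 0]
    - [0.04, -0.22, 0, 0, 0, 0, 0]

```text
time_s: 35.85
eef_pos: [0.4722, 0.2169, 0.3047]
eef_rot: [0.0, 0.999, -0.039, -0.0]
wrist_force: [0.8, -0.7, -1.9]
opening: 0.291
```

```bash
python3 go.py .4975 .412 .2 -4.6
```

```text
at [0.4722 0.2169 0.3047] F [ 0.8 -0.7 -1.9] open 0.291 shift [ 0.0099 -0.1966  0.1046] turn [ 0.06 -0.    0.1 ]
```

Call:
arm_command:
  series:
    - [0.002, -0.03, 0.01, 0, 0, 0.1, 0]
    - [0.004, -0.072, 0.03, 0, 0, 0.1, 0]
    - [0.006, -0.114, 0.055, 0, 0, 0.1, 0]
    - [0.008, -0.156, 0.08, 0, 0, 0.1, 0]
    - [0.0099, -0.1966, 0.1046, 0, 0, 0.1, 0]

```text
time_s: 36.35
eef_pos: [0.4973, 0.4116, 0.1984]
eef_rot: [0.001, 0.999, -0.041, -0.0]
wrist_force: [1.4, 0.3, -1.3]
opening: 0.291
```

Call:
arm_command:
  series:
    - [0, 0, 0, 0, 0, 0, 0]
    - [0, 0, 0, 0, 0, 0, 0]
    - [0, 0, 0, 0, 0, 0, 0]
    - [0, 0, 0, 0, 0, 0, 0]
    - [0, 0, 0, 0, 0, 0, 0]

```text
time_s: 36.85
eef_pos: [0.4981, 0.4083, 0.2016]
eef_rot: [-0.0, 0.999, -0.042, 0.001]
wrist_force: [-0.2, -0.2, -0.5]
opening: 0.288
```

```bash
python3 go.py .4975 .412 .137 -4.6
python3 - <<'E'
from h import *
a,d=shot("top","top26");b,e=shot("scene","scene26")
for n,I,D in(("top",a,d),("scene",b,e)):
    C=cloud(n,D);k=(D>0)&(C[...,2]>.115)&(C[...,2]<.16)&(C[...,0]>.555)&(C[...,0]<.68)&(abs(C[...,1]-.4)<.04);P=C[k]
    print(n,"rod",len(P),P.min(0),P.max(0),np.polyfit(P[:,0],P[:,1],1),np.polyfit(P[:,0],P[:,2],1))
    k=(D>0)&(cv2.inRange(hsv(I),(3,150,80),(18,255,255))>0)&(C[...,2]>.1)&(C[...,2]<.17)&(abs(C[...,1]-.41)<.05);P=C[k]
    print(n,"handle",len(P),P.min(0),P.max(0))
E
```

```text
at [0.4981 0.4083 0.2016] F [-0.2 -0.2 -0.5] open 0.288 shift [-0.001  -0.0036  0.0646] turn [-0.01 -0.11 -0.17]
top rod 106 [0.55565037 0.39006519 0.1163823 ] [0.64900383 0.40418332 0.14973906] [-0.09314758  0.45323512] [-0.00035069  0.14275666]
top handle 296 [0.43312586 0.3902849  0.12676086] [0.54115469 0.42388015 0.15364607]
scene rod 139 [0.55613626 0.39106887 0.11702883] [0.6537089  0.40653    0.14834522] [-0.08546921  0.45032615] [-0.06410978  0.17862067]
scene handle 304 [0.44897042 0.39228282 0.12387813] [0.54656625 0.42389707 0.16807565]
```

Call:
arm_command:
  series:
    - [-0.003, -0.0036, 0.02, 0, 0, 0, 0]
    - [-0.003, -0.0036, 0.04, 0, 0, 0, 0]
    - [-0.003, -0.0036, 0.055, 0, 0, 0, 0]
    - [-0.003, -0.0036, 0.064, 0, 0, 0, 0]
    - [-0.003, -0.0036, 0.069, 0, 0, 0, 0]

```text
time_s: 37.45
eef_pos: [0.4948, 0.4124, 0.1308]
eef_rot: [0.001, 0.999, -0.041, -0.0]
wrist_force: [1.4, -4.1, 7.5]
opening: 0.288
```

Call:
arm_command:
  series:
    - [0, 0, 0.001, 0, 0, 0, 0]
    - [0, 0, 0.002, 0, 0, 0, 0]
    - [0, 0, 0.002, 0, 0, 0, 0]
    - [0, 0, 0.002, 0, 0, 0, 0]
    - [0, 0, 0.002, 0, 0, 0, 0]

```text
time_s: 37.95
eef_pos: [0.4949, 0.4126, 0.1307]
eef_rot: [0.001, 0.999, -0.041, 0.0]
wrist_force: [-2.8, -3.5, 6.6]
opening: 0.288
```

Contact with the stand, so I'll release and withdraw.

Call:
arm_command:
  series:
    - [0, 0, 0, 0, 0, 0, 0.03]
    - [0, 0, 0, 0, 0, 0, 0.04]
    - [0, 0, 0, 0, 0, 0, 0.05]
    - [0, 0, 0, 0, 0, 0, 0.06]
    - [0, 0, 0, 0, 0, 0, 0.06]

```text
time_s: 38.45
eef_pos: [0.4946, 0.4127, 0.1288]
eef_rot: [0.001, 0.999, -0.041, -0.0]
wrist_force: [0.4, -0.6, 1.1]
opening: 0.703
```

Call:
arm_command:
  series:
    - [0, 0, -0.01, 0, 0, 0, 0.06]
    - [0, 0, -0.03, 0, 0, 0, 0.06]
    - [0, 0, -0.06, 0, 0, 0, 0.06]
    - [0, 0, -0.1, 0, 0, 0, 0.06]
    - [0, 0, -0.14, 0, 0, 0, 0.06]

```text
time_s: 38.95
eef_pos: [0.4943, 0.4127, 0.2706]
eef_rot: [0.001, 0.999, -0.041, -0.0]
wrist_force: [0.1, 0.9, -0.3]
opening: 0.704
```

Call:
arm_command:
  series:
    - [-0.02, 0.04, -0.01, 0, 0, 0, 0.06]
    - [-0.04, 0.08, -0.02, 0, 0, 0, 0.06]
    - [-0.06, 0.12, -0.03, 0, 0, 0, 0.06]
    - [-0.08, 0.16, -0.03, 0, 0, 0, 0.06]
    - [-0.1, 0.2, -0.03, 0, 0, 0, 0.06]

```text
time_s: 39.45
eef_pos: [0.3777, 0.2205, 0.3002]
eef_rot: [0.0, 0.999, -0.041, 0.001]
wrist_force: [0.6, -1.0, 0.4]
opening: 0.705
```

Call:
arm_command:
  series:
    - [0, 0, 0, 0, 0, 0, 0.06]
    - [0, 0, 0, 0, 0, 0, 0.06]
    - [0, 0, 0, 0, 0, 0, 0.06]
    - [0, 0, 0, 0, 0, 0, 0.06]
    - [0, 0, 0, 0, 0, 0, 0.06]

```text
time_s: 39.95
eef_pos: [0.379, 0.2223, 0.2991]
eef_rot: [0.001, 0.999, -0.04, -0.0]
wrist_force: [0.4, 0.9, -1.0]
opening: 0.701
```

```bash
python3 mpole.py 27
python3 - <<'E'
from h import *
a,d=load("top27");b,_=load("scene27")
C=cloud("top",d);h=np.hypot(C[...,0]-.619,C[...,1]+.198);k=(d>0)&(h>.016)&(h<.026)&(abs(C[...,2]-.1)<.03)&(C[...,0]<.625)
print("ring",k.sum(),np.median(C[k][:,2]).round(4))
cv2.imwrite("pics/fin.png",np.vstack([np.hstack([a[80:300,60:460],b[140:360,40:440]]),np.hstack([cv2.resize(a[160:270,100:205],(400,380),interpolation=2),cv2.resize(b[200:330,390:500],(400,380),interpolation=2)])])[:,:,::-1])
E
```

```text
top pole yaw -0.93 centre [0.4999 0.4469] len 0.106 0.03 ztop 0.0744 mean [0.4997 0.4471]
top edge yaw -5.470001 ends y 0.3353 0.4785 x 0.5319 0.5532 mean [0.5414 0.3909]
top top plate [0.422 0.339 0.044] [0.553 0.489 0.056] 0.0508 ((484.3096618652344, 413.52496337890625), (141.7724151611328, 131.4034881591797), 85.56002044677734)
scene pole yaw -1.43 centre [0.508  0.4495] len 0.121 0.027 ztop 0.0724 mean [0.5079 0.4495]
scene edge yaw -5.279999 ends y 0.3391 0.4788 x 0.5324 0.5638 mean [0.5485 0.4005]
scene top plate [0.416 0.339 0.044] [0.559 0.488 0.056] 0.0486 ((486.79705810546875, 414.2877197265625), (139.74107360839844, 135.5303497314453), 85.2791519165039)
[0.37875319 0.22216045 0.29892928] [[ 0.997 -0.081 -0.001]
 [-0.081 -0.997 -0.001]
 [-0.001  0.001 -1.   ]] [-0.50326492  0.15885604 -1.0044448 ] [ 0.26 -0.13  1.94 -0.    1.34  1.91]
ring 54 0.1032
```

View pics/fin.png

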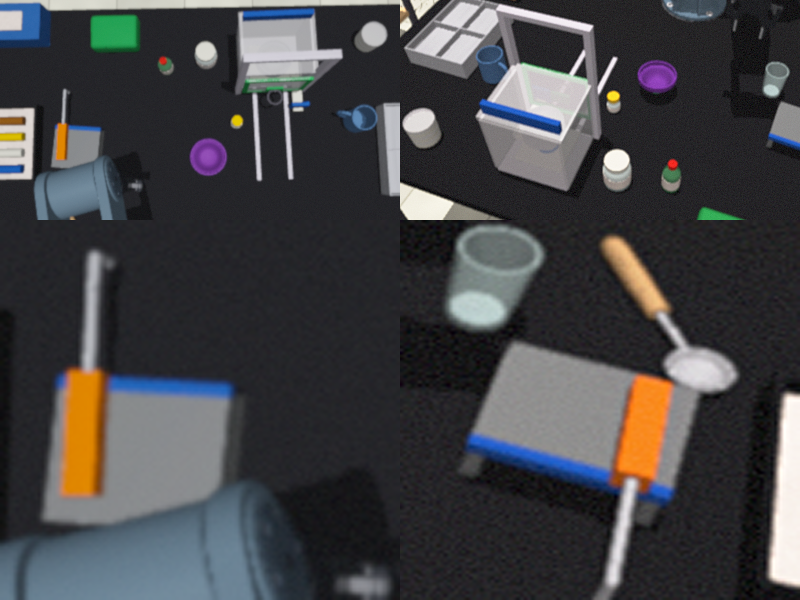

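The final look shows the pole has been knocked aside on the stand: centre (0.500, 0.447), yaw −1°, lying flat at top-crop px (83,435). The hatch, the tray and everything else are fine. I'll regrip and recentre the pole.

```bash
python3 go.py .5135 .4475 .2 -1.2
```

```text
at [0.3788 0.2222 0.2989] F [-0.5  0.2 -1. ] open 0.699 shift [ 0.1161 -0.2357  0.0985] turn [ 0.08  0.05 -3.45]
```

Call:
arm_command:
  series:
    - [0.02, -0.04, 0, 0, 0, -1.5, 0.055]
    - [0.04, -0.08, 0, 0, 0, -3.4, 0.055]
    - [0.06, -0.12, 0.01, 0, 0, -3.4, 0.055]
    - [0.08, -0.16, 0.02, 0, 0, -3.4, 0.055]
    - [0.1, -0.2, 0.04, 0, 0, -3.4, 0.055]

```text
time_s: 40.55
eef_pos: [0.496, 0.4153, 0.2593]
eef_rot: [-0.0, 1.0, -0.011, 0.001]
wrist_force: [0.3, -0.2, 0.5]
opening: 0.645
```

Call:
arm_command:
  series:
    - [0.008, -0.018, 0.02, 0, 0, 0, 0.055]
    - [0.016, -0.036, 0.04, 0, 0, 0, 0.055]
    - [0.016, -0.036, 0.058, 0, 0, 0, 0.055]
    - [0.016, -0.036, 0.058, 0, 0, 0, 0.055]
    - [0.016, -0.036, 0.058, 0, 0, 0, 0.055]

```text
time_s: 41.05
eef_pos: [0.5111, 0.4484, 0.2002]
eef_rot: [0.001, 1.0, -0.011, -0.001]
wrist_force: [0.1, 0.6, 1.0]
opening: 0.647
```

```bash
python3 go.py .5135 .4475 .1275 -1.2; python3 mpole.py 28 | grep pole
```

```text
at [0.5111 0.4484 0.2002] F [0.1 0.6 1. ] open 0.647 shift [0.0026 0.0007 0.0727] turn [ 0.12  0.1  -0.08]
top pole yaw -0.53 centre [0.4999 0.4469] len 0.106 0.03 ztop 0.0744 mean [0.4885 0.4475]
scene pole yaw -1.52 centre [0.5076 0.4495] len 0.119 0.027 ztop 0.0723 mean [0.5084 0.4495]
```

Call:
arm_command:
  series:
    - [0.002, 0, 0.025, 0, 0, 0, 0.055]
    - [0.002, 0, 0.05, 0, 0, 0, 0.055]
    - [0.002, 0, 0.065, 0, 0, 0, 0.055]
    - [0.002, 0, 0.0725, 0, 0, 0, 0.055]
    - [0.002, 0, 0.0725, 0, 0, 0, 0.055]

```text
time_s: 41.65
eef_pos: [0.5131, 0.448, 0.128]
eef_rot: [0.001, 1.0, -0.011, -0.001]
wrist_force: [-0.0, 0.3, 0.8]
opening: 0.639
```

Call:
arm_command:
  series:
    - [0, 0, 0, 0, 0, 0, 0.03]
    - [0, 0, 0, 0, 0, 0, 0.01]
    - [0, 0, 0, 0, 0, 0, 0]
    - [0, 0, 0, 0, 0, 0, 0]
    - [0, 0, 0, 0, 0, 0, 0]

```text
time_s: 42.15
eef_pos: [0.5143, 0.4489, 0.1303]
eef_rot: [-0.0, 1.0, -0.011, 0.001]
wrist_force: [-0.5, -0.3, 6.0]
opening: 0.286
```

Call:
arm_command:
  series:
    - [0, 0, -0.01, 0, 0, 0, 0]
    - [0, 0, -0.025, 0, 0, 0, 0]
    - [0, 0, -0.04, 0, 0, 0, 0]
    - [0, 0, -0.04, 0, 0, 0, 0]
    - [0, 0, -0.04, 0, 0, 0, 0]

```text
time_s: 42.65
eef_pos: [0.5137, 0.4485, 0.1694]
eef_rot: [0.0, 1.0, -0.011, 0.001]
wrist_force: [-0.9, 0.5, -1.1]
opening: 0.29
```

```bash
cat > mheld.py <<'E'
from h import *
o,p,r=pose()
a,d=shot("top");b,e=shot("scene")
for n,I,D in(("top",a,d),("scene",b,e)):
    C=cloud(n,D);k=(D>0)&(C[...,2]>p[2]-.09)&(C[...,2]<p[2]-.045)&(C[...,0]>.575)&(C[...,0]<.69)&(abs(C[...,1]-.42)<.06);P=C[k]
    print(n,"rod",len(P),P.min(0).round(4),P.max(0).round(4),np.polyfit(P[:,0],P[:,1],1).round(4),np.polyfit(P[:,0],P[:,2],1).round(4))
    k=(D>0)&(cv2.inRange(hsv(I),(3,150,80),(18,255,255))>0)&(C[...,2]>p[2]-.09)&(C[...,2]<p[2]-.04)&(abs(C[...,1]-.42)<.07);P=C[k]
    print(n,"handle",len(P),P.min(0).round(4),P.max(0).round(4))
E
python3 mheld.py; python3 go.py .495 .4125 .175 -4.7
```

```text
top rod 91 [0.576  0.4385 0.0822] [0.6606 0.4487 0.1102] [-0.0358  0.4656] [-0.0492  0.1342]
top handle 287 [0.4456 0.4321 0.0931] [0.5532 0.4613 0.1191]
scene rod 130 [0.5751 0.4396 0.0813] [0.6649 0.4495 0.1103] [-0.022   0.4579] [-0.0993  0.1624]
scene handle 287 [0.4703 0.4334 0.0904] [0.5585 0.462  0.1197]
at [0.513  0.448  0.1678] F [-0.2 -0.2 -1.5] open 0.29 shift [-0.0172  0.036  -0.0071] turn [0.1  0.06 3.41]
```

Call:
arm_command:
  series:
    - [-0.003, 0.007, -0.003, 0, 0, 0.7, 0]
    - [-0.006, 0.014, -0.005, 0, 0, 1.4, 0]
    - [-0.009, 0.021, -0.007, 0, 0, 2.1, 0]
    - [-0.012, 0.029, -0.007, 0, 0, 2.8, 0]
    - [-0.0147, 0.0357, -0.007, 0, 0, 3.4, 0]

```text
time_s: 43.25
eef_pos: [0.4975, 0.412, 0.1755]
eef_rot: [0.001, 0.999, -0.042, -0.0]
wrist_force: [-0.1, -0.7, -1.9]
opening: 0.288
```

Call:
arm_command:
  series:
    - [0, 0, 0, 0, 0, 0, 0]
    - [0, 0, 0.012, 0, 0, 0, 0]
    - [0, 0, 0.024, 0, 0, 0, 0]
    - [0, 0, 0.034, 0, 0, 0, 0]
    - [0, 0, 0.04, 0, 0, 0, 0]

```text
time_s: 43.75
eef_pos: [0.497, 0.4126, 0.133]
eef_rot: [0.001, 0.999, -0.041, -0.001]
wrist_force: [0.2, -0.4, -1.0]
opening: 0.288
```

```bash
python3 go.py .4975 .4128 .131 -4.7; python3 mheld.py
```

```text
at [0.497  0.4126 0.133 ] F [ 0.2 -0.4 -1. ] open 0.288 shift [ 0.0005 -0.0003  0.002 ] turn [0.16 0.15 0.02]
top rod 65 [0.5772 0.394  0.0468] [0.6447 0.4077 0.0741] [-0.1008  0.4618] [-0.0875  0.12  ]
top handle 244 [0.431  0.3935 0.0513] [0.5339 0.4279 0.0833]
scene rod 99 [0.5755 0.3953 0.0431] [0.6481 0.4094 0.0699] [-0.0878  0.4554] [-0.1064  0.1291]
scene handle 277 [0.4491 0.3953 0.0512] [0.5422 0.4312 0.0874]
```

Call:
arm_command:
  series:
    - [0, 0, 0.001, 0, 0, 0, 0]
    - [0, 0, 0.002, 0, 0, 0, 0]
    - [0, 0, 0.003, 0, 0, 0, 0]
    - [0, 0, 0.003, 0, 0, 0, 0]
    - [0, 0, 0.003, 0, 0, 0, 0]

```text
time_s: 44.35
eef_pos: [0.4979, 0.4129, 0.1326]
eef_rot: [0.0, 0.999, -0.041, 0.0]
wrist_force: [-0.6, -0.2, -1.8]
opening: 0.289
```

Call:
arm_command:
  series:
    - [0, 0, 0, 0, 0, 0, 0.03]
    - [0, 0, 0, 0, 0, 0, 0.04]
    - [0, 0, 0, 0, 0, 0, 0.05]
    - [0, 0, 0, 0, 0, 0, 0.055]
    - [0, 0, 0, 0, 0, 0, 0.055]

```text
time_s: 44.85
eef_pos: [0.4979, 0.4129, 0.1325]
eef_rot: [0.001, 0.999, -0.041, -0.0]
wrist_force: [0.3, 0.3, -0.9]
opening: 0.644
```

Call:
arm_command:
  series:
    - [0, 0, -0.01, 0, 0, 0, 0.055]
    - [0, 0, -0.03, 0, 0, 0, 0.055]
    - [0, 0, -0.06, 0, 0, 0, 0.055]
    - [0, 0, -0.1, 0, 0, 0, 0.055]
    - [0, 0, -0.14, 0, 0, 0, 0.055]

```text
time_s: 45.35
eef_pos: [0.4976, 0.4129, 0.2742]
eef_rot: [0.001, 0.999, -0.041, -0.0]
wrist_force: [1.2, 0.0, -0.7]
opening: 0.642
```

Call:
arm_command:
  series:
    - [-0.02, 0.04, -0.01, 0, 0, 0, 0.055]
    - [-0.04, 0.08, -0.02, 0, 0, 0, 0.055]
    - [-0.06, 0.12, -0.03, 0, 0, 0, 0.055]
    - [-0.08, 0.16, -0.03, 0, 0, 0, 0.055]
    - [-0.1, 0.2, -0.03, 0, 0, 0, 0.055]

```text
time_s: 45.85
eef_pos: [0.3809, 0.2208, 0.3038]
eef_rot: [0.0, 0.999, -0.041, 0.001]
wrist_force: [0.6, -1.0, 1.1]
opening: 0.642
```

Call:
arm_command:
  series:
    - [0, 0, 0, 0, 0, 0, 0.055]
    - [0, 0, 0, 0, 0, 0, 0.055]
    - [0, 0, 0, 0, 0, 0, 0.055]
    - [0, 0, 0, 0, 0, 0, 0.055]
    - [0, 0, 0, 0, 0, 0, 0.055]

```text
time_s: 46.35
eef_pos: [0.3823, 0.2226, 0.3026]
eef_rot: [0.001, 0.999, -0.04, -0.0]
wrist_force: [-0.1, 0.2, -0.1]
opening: 0.644
```

```bash
python3 mpole.py 29
python3 - <<'E'
from rimfit import *
a,d=load("top29");b,e=load("scene29")
C=cloud("top",d);h=np.hypot(C[...,0]-.619,C[...,1]+.198);k=(d>0)&(h>.016)&(h<.026)&(abs(C[...,2]-.1)<.03)&(C[...,0]<.625)
print("ring",k.sum(),np.median(C[k][:,2]).round(4))
m=cv2.inRange(hsv(a),(100,120,60),(125,255,255));q=np.argwhere(m[160:240,340:390])[:,::-1]+[340,160];P=plane("top",q,.062);print("tab",P.min(0),P.max(0))
# bystanders: change vs first picture, away from arm
a0,_=load("top0")
for n,u in(("pot",(297,202)),("purple",(268,237)),("reagent",(225,146)),("jar",(265,135)),("mug",(419,197)),("beaker",(163,275))):
    s=np.s_[u[1]-18:u[1]+18,u[0]-18:u[0]+18];print(n,cv2.phaseCorrelate(cv2.cvtColor(a0[s],7).astype(np.float32),cv2.cvtColor(a[s],7).astype(np.float32)))
E
```

```text
top pole yaw -5.98 centre [0.4825 0.4101] len 0.105 0.03 ztop 0.0743 mean [0.4832 0.4101]
top edge yaw -4.9100037 ends y 0.3353 0.4785 x 0.5319 0.5532 mean [0.543  0.4066]
top top plate [0.423 0.339 0.044] [0.553 0.488 0.056] 0.0508 ((483.5234375, 413.30181884765625), (141.5717010498047, 130.3404083251953), 85.27734375)
scene pole yaw -5.26 centre [0.4913 0.4127] len 0.121 0.026 ztop 0.0727 mean [0.4915 0.4127]
scene edge yaw -4.419998 ends y 0.3391 0.4788 x 0.5324 0.5638 mean [0.549  0.4098]
scene top plate [0.415 0.339 0.044] [0.558 0.487 0.056] 0.0487 ((486.4176025390625, 414.23004150390625), (139.54779052734375, 136.83245849609375), 85.25328063964844)
[0.3820421  0.22238115 0.30241445] [[ 0.997 -0.081 -0.001]
 [-0.081 -0.997 -0.001]
 [-0.001  0.001 -1.   ]] [-0.39933297  0.31582377 -0.38518056] [ 0.26 -0.13  1.93 -0.    1.34  1.91]
ring 53 0.1036
tab [ 0.59126741 -0.31430906  0.062     ] [ 0.61546676 -0.24877934  0.062     ]
pot ((-0.38739378155376514, -0.33627150901955005), 0.8508863349755605)
purple ((-0.02075333162411397, -0.07190557536241116), 0.9448197881380717)
reagent ((8.046418237839248e-05, 0.08329505325655262), 0.9367504171383234)
jar ((-0.008832540712816694, 0.08266631102132749), 0.85288162658244)
mug ((0.015107847348026837, 0.015958317592794202), 0.901083861604149)
beaker ((-18.701076741543865, 3.479171043827039), -0.025353619345912227)
```

Run:
```python
from h import *
a,_=load("scene0");b,_=load("scene29")
for n,u in(("beaker",(415,220)),("pot",(253,242))):
    s=np.s_[u[1]-20:u[1]+20,u[0]-20:u[0]+20];print(n,cv2.phaseCorrelate(cv2.cvtColor(a[s],7).astype(np.float32),cv2.cvtColor(b[s],7).astype(np.float32)))
print(ctrl.hand_in())
```

```text
beaker ((0.055822459053526785, 0.14983486616812414), 0.9996650528907776)
pot ((-0.29377268203827, -0.021193235962748247), 0.8910119915008545)
the job is handed in; nothing more can be done
None
```

The job is done and handed in at about 46 s. Both steel covers present are stacked on the tray, the tray is in, the hatch is down, and the pole is back on its stand. I found only two covers; the purple look-alike was not touched.

- **Covers:** the first stood level in the blue ring (rim at 85 mm). The second is nested in it (rim at 107 mm, floor at 67 mm). These were measured before the push; afterwards the stack shows only faintly through the clear cabinet and was not re-measured.
- **Tray:** it was pushed to its end stop. The wrist force rose to about 66 N in total at the stop, through the fingertips. The tab had moved about 230 mm.
- **Hatch:** I pulled it down to its stop with the pole's hook only. The ring's wire top is at 103.6 mm and stayed there after unhooking.
- **Pole:** after I first laid it back it was knocked a few centimetres aside, so I regripped and re-laid it. It now lies flat within about 3 mm of the stand's middle and about 1° of its line, with the hook over the blue edge.
- **Bystanders:** the jar, reagent, mug, beaker and purple bowl show no shift.
    - The sample pot reads about 1 mm of image shift. I put that down to the changed background.
    - The top-view check of the beaker failed because the arm was in front of it. The scene view shows it unmoved.
- **Disagreement:** the two cameras differ by 2–4 mm throughout, and by more (9 mm) on the pole's centre because the scene view also sees its front face.

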